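Put the wall-clock angle brackets away in the nested drawer

ROBOT

A 7-joint arm with a two-finger parallel gripper is mounted at the origin on the work surface. World frame = base frame: x ahead of the robot, y to its left, z up, the work surface at z = 0. Lengths are in m, angles in rad, forces in N, time in s.
With the tool pointing down it reaches from about 0.425 to 0.875 m from the base axis. Payload 4.7 kg.
Tool frame: the origin (TCP) lies between the finger pads; the fingertips stand 22 mm ahead of it and the grasp point (between the pads) lies 3 mm ahead of it; z points along the fingers, y is the line along which they close (so a half turn about z gives the same grasp; the last joint's range is limited). The gripper opens to 87 mm and grips with 3 to 60 N. Pads are 19 mm wide; open, the fingers measure 117 mm over their backs; the gripper's body (75 mm by 190 mm) begins 51 mm behind the grasp point.
Start: joints at [1.222, 0.321, -0.07, 1.45, 0.023, 1.371, -0.057], TCP at [0.231, -0.608, 0.245] pointing down, gripper open.
Joint ranges: [-2.86, 2.86], [-0.3, 2.09], [-1.38, 1.24], [0.06, 2.45], [-1.56, 4.7], [0.09, 2.05], [-2.69, 2.69]. Speed limits (rad/s): [2.57, 2.57, 3.14, 3.14, 3.14, 3.14, 3.14].

INTERFACE

Orientations are given as a rotation vector (axis times angle).
In Python, from bench import ctrl gives the robot as it stands. The module is installed in compiled form; this text tells all that it offers.
- The arm moves only by the tool send_rows, never from a script. Its argument "motion" is a list of rows, each an object with "claw": the opening, from -1 (shut) to 1 (fully open); "slide": the shift along the tool's x, y, z in mm, a list of three; "delta_rot": the turn, a rotation vector about the tool's x, y, z in rad, a list of three. In form: [{"claw": claw, "slide": [x, y, z], "delta_rot": [ax, ay, az]}, ...]. A call has 1 to 5 rows; each row is the pose to reach, as a shift and turn from the pose commanded when the call began, along the tool's axes at that moment; what a row does not reach only later rows make up. A row lasts 1/10 s, in which the tool goes at most 50 mm and 8.59 degrees, less where a joint would pass 70% of its speed; a pose out of reach is approached as far as the arm can. A call with a gripper value outside its range is refused whole. The fingers move at their own pace and stop on an object; "grip_force" is the grip in N (left out, the last holds). Time passes only in rows, so rows that repeat a pose let the fingers close. It gives the time, the measured TCP pose, the force, the opening and the grip force at its end, in the units of the state.
- ctrl.get_state(): the state, without advancing time (a new reading comes with each control period).
- ctrl.get_image(name): name is "scene" or "top"; returns a dict with "color" (384x512x3 uint8, blue, green, red), "fx", "fy", "cx", "cy" (pixels), "k1" (the pictures are not rectified: a ray, as slopes to the right and down, at radius r is drawn at 1 + k1 r^2 times it, then the intrinsics apply), "pose" (4x4, takes a point from camera to world coordinates). Camera axes: x right, y down, z forward; pixel columns grow to the right and rows downward; lengths in m; the calibration is good to about 2 mm. A picture is of the moment at which its call begins. There is no depth.
- ctrl.close_job(): hands the job in; it is judged then, once.
The state is a dict: "time": time; "joint_positions": joint angles; "qd": joint speeds; "joint_torque": joint torques, N m; "position": TCP position; "tool_rot": TCP orientation; "ft_force": force on the tool from outside, world axes, zero at the start; "torque": the same for the moment, N m; "grip_width": opening from 0.0 (shut) to 1.0 (fully open); "grip_force": force on a finger pad.
Only numpy, scipy, OpenCV 4.12 (cv2) and the standard library are available. Lean on these libraries where they do the work, as an engineer would, in place of code of your own. Each camera call takes 0.05 s, during which the arm holds its last target. There are 200 camera calls.

TASK

Put the aluminium clock brackets away: pull the drawer of the low wooden chest right out, and tip every bracket over its corner on the bench, from its short leg down onto its long leg, letting it down gently rather than letting it slam. Lay each one long leg down, flat in a drawer pocket of its own shape (long and narrow, or short and broad), and when all are in push the drawer fully shut. Leave the other things on the bench where they are.

Things in the scene. Friction and masses are not known exactly. Their poses are not given: they have to be found in the camera images.
- chest: Low wooden chest standing on the bench, 205 mm deep (x), 306 mm wide (y), 112 mm high, fixed. Origin at the centre of its underside; its drawer front is on its -x side, so the drawer pulls out along the chest's -x.
- drawer (a joint): The one drawer of the chest, in m pulled out: 0 shut, 0.180 right out (stop). It stays where it is left; about 2 N of friction. The front panel is 12 mm thick, reaches up to 108 mm above the bench and lies against the chest's front when shut. Right out, the whole inside stands clear of the chest.
- handle (a point): Middle of the drawer's bar handle: a round steel bar 10 mm thick, 100 mm long along y, 94 mm above the bench, its centre line 40 mm in front of the panel's outer face. Axes as the chest's (x into the chest); moves with the drawer.
- narrow_pocket_1 (a point): Floor centre of a pocket for a narrow bracket, in the wooden insert in the drawer, 22 mm above the bench: 141 mm long along x (into the chest), 40 mm wide along y, 8 mm deep. Axes as the chest's; moves with the drawer. Its front edge is 30 mm behind the panel's inner face; pockets are 10 mm apart; drawer side walls rise to 82 mm, back wall to 40 mm above the bench.
- narrow_pocket_2 (a point): Floor centre of a pocket for a narrow bracket, in the wooden insert in the drawer, 22 mm above the bench: 141 mm long along x (into the chest), 40 mm wide along y, 8 mm deep. Axes as the chest's; moves with the drawer. Its front edge is 30 mm behind the panel's inner face; pockets are 10 mm apart; drawer side walls rise to 82 mm, back wall to 40 mm above the bench.
- broad_pocket_1 (a point): Floor centre of a pocket for a broad bracket, in the wooden insert in the drawer, 22 mm above the bench: 101 mm long along x (into the chest), 70 mm wide along y, 8 mm deep. Axes as the chest's; moves with the drawer. Its front edge is 30 mm behind the panel's inner face; pockets are 10 mm apart; drawer side walls rise to 82 mm, back wall to 40 mm above the bench.
- broad_pocket_2 (a point): Floor centre of a pocket for a broad bracket, in the wooden insert in the drawer, 22 mm above the bench: 101 mm long along x (into the chest), 70 mm wide along y, 8 mm deep. Axes as the chest's; moves with the drawer. Its front edge is 30 mm behind the panel's inner face; pockets are 10 mm apart; drawer side walls rise to 82 mm, back wall to 40 mm above the bench.
- broad_1: Loose aluminium angle bracket, broad kind: two flat legs 8 mm thick, 64 mm wide, long leg 95, short leg 60 mm (outside); 0.20 kg. Origin: middle of the outer corner edge; x along the short leg's outer face, z along the long leg's, y along the corner edge. Starts on its short leg (z up). Tipped onto its long leg, x points up and z lies level, where -x pointed before.
- broad_1_seat (a point): Centre of the outer face of that bracket's long leg (47.5 mm from the corner along z): the face that lies on the pocket floor. Axes as the bracket's.
- broad_2: Loose aluminium angle bracket, broad kind: two flat legs 8 mm thick, 64 mm wide, long leg 95, short leg 60 mm (outside); 0.20 kg. Origin: middle of the outer corner edge; x along the short leg's outer face, z along the long leg's, y along the corner edge. Starts on its short leg (z up). Tipped onto its long leg, x points up and z lies level, where -x pointed before.
- broad_2_seat (a point): Centre of the outer face of that bracket's long leg (47.5 mm from the corner along z): the face that lies on the pocket floor. Axes as the bracket's.
- narrow_1: Loose aluminium angle bracket, narrow kind: two flat legs 8 mm thick, 34 mm wide, long leg 135, short leg 60 mm (outside); 0.14 kg. Origin: middle of the outer corner edge; x along the short leg's outer face, z along the long leg's, y along the corner edge. Starts on its short leg (z up). Tipped onto its long leg, x points up and z lies level, where -x pointed before.
- narrow_1_seat (a point): Centre of the outer face of that bracket's long leg (67.5 mm from the corner along z): the face that lies on the pocket floor. Axes as the bracket's.
- narrow_2: Loose aluminium angle bracket, narrow kind: two flat legs 8 mm thick, 34 mm wide, long leg 135, short leg 60 mm (outside); 0.14 kg. Origin: middle of the outer corner edge; x along the short leg's outer face, z along the long leg's, y along the corner edge. Starts on its short leg (z up). Tipped onto its long leg, x points up and z lies level, where -x pointed before.
- narrow_2_seat (a point): Centre of the outer face of that bracket's long leg (67.5 mm from the corner along z): the face that lies on the pocket floor. Axes as the bracket's.
- jar: Bystander, loose: glass jar with black cap, 68 mm across, 75 high; origin at the centre of its underside.
- blower: Bystander, loose: brown rubber hand blower standing on its base, 62 mm across, 85 high; origin at the centre of its underside.
- loupe: Bystander, loose: black eye loupe, 46 mm across, 36 high; origin at the centre of its underside.
- case_ring: Bystander, loose: brass case ring, 64 mm across, 12 high, lying flat; origin at the centre of its underside.
- screwdriver: Bystander, loose: screwdriver 150 mm long, lying; origin at its middle, x towards the tip.
- oil_tin: Bystander, loose: steel oil tin, 50 mm across, 65 high; origin at the centre of its underside.
- holder: Bystander, loose: dark steel movement holder with two aluminium jaws, 70 x 35 x 32 mm high; origin at the centre of its underside.
Mind the look-alikes: they are no part of the job. What is shaped like the broad_2 but purple is not meant.

How it is judged:
By the outcome, as a careful person would: the job done as asked, in the order asked, and still so for the second after the job is handed in, with the robot touching nothing.
Of broad_1, broad_2, narrow_1, narrow_2 only 3 to 4 are there at a start; the rules pass over those that are not, and their reading is None.
At some moment in a run one of broad_1, broad_2 may be knocked a few centimetres aside while the robot is not near it.
It also fails if it takes over 210 s, if anything falls off the work surface, if the arm or the gripper's body presses on something with over 40 N, if the wrist force passes 120 N, or if a joint passes its speed limit or range.

## Working session

There is one attempt and no reset: what is moved stays moved. The work goes in short steps, Python scripts to look and compute and a tool call to move; the robot and the scene stay as the last step left them, time stands still between calls to the robot, and variables do not carry over. Pictures are saved under pics/ and viewed, at most 14 in all, crops included, and the job is handed in when it is done.

Besides the shell and the picture viewer there is one more tool, called after "Call:" in YAML: its name, and indented under it one key for each argument. send_rows: Moves the arm, as the interface text tells. Its arguments: {"type":"object","properties":{"motion":{"type":"array","items":{"type":"object","properties":{"claw":{"type":"number"},"slide":{"type":"array","items":{"type":"number"}},"delta_rot":{"type":"array","items":{"type":"number"}}}}},"grip_force":{"type":"number"}},"required":["motion"]}

```bash
mkdir -p pics
cat > h.py <<'E'
import numpy as np, cv2
from scipy.spatial.transform import Rotation as R
from bench import ctrl
def snap(cam,name,crop=None,scale=1):
    im=ctrl.get_image(cam); c=im['color']
    cv2.imwrite(f'pics/{name}_raw.png',c)
    if crop: x0,y0,x1,y1=crop; c=c[y0:y1,x0:x1]
    c=cv2.resize(c,None,fx=scale,fy=scale,interpolation=cv2.INTER_CUBIC)
    cv2.imwrite(f'pics/{name}.png',c); return im
def ray(im,u,v):
    d=np.array([(u-im['cx'])/im['fx'],(v-im['cy'])/im['fy']]); s=d.copy()
    for _ in range(20): s=d/(1+im['k1']*(s@s))
    P=np.array(im['pose']); return P[:3,3],P[:3,:3]@np.array([s[0],s[1],1])
def pix2w(im,u,v,z=0.):
    o,d=ray(im,u,v); return o+d*(z-o[2])/d[2]
def w2pix(im,p):
    P=np.array(im['pose']); q=P[:3,:3].T@(np.array(p)-P[:3,3]); s=q[:2]/q[2]; s=s*(1+im['k1']*(s@s))
    return np.array([im['cx']+im['fx']*s[0],im['cy']+im['fy']*s[1]])
def go(p,r=None):
    """slide (mm) and delta_rot from the present pose to p, rotation r"""
    s=ctrl.get_state(); T=R.from_rotvec(s['tool_rot'])
    sl=T.inv().apply(np.array(p)-s['position'])*1000
    dr=(T.inv()*r).as_rotvec() if r is not None else np.zeros(3)
    print('slide',sl.round(1),'rot',dr.round(3))
E
python3 - <<'E'
from h import *
for c in('scene','top'):
    im=snap(c,c+'0',scale=1.5); print(c,im['fx'],im['fy'],im['cx'],im['cy'],im['k1'],np.array(im['pose']).round(3).tolist())
s=ctrl.get_state(); print(s); print(R.from_rotvec(s['tool_rot']).as_matrix().round(3))
E
```

```text
scene 412.84968739179385 412.84968739179385 260.0521760598423 194.09634500176884 -0.01105268618006456 [[-0.505, 0.741, -0.443, 0.994], [0.863, 0.438, -0.251, 0.259], [0.008, -0.509, -0.861, 1.025], [0.0, 0.0, 0.0, 1.0]]
top 399.3946968552006 399.3946968552006 257.2775971157519 190.75462167746005 -0.016625373260337698 [[-0.011, -0.985, 0.169, 0.286], [-1.0, 0.006, -0.027, -0.002], [0.025, -0.17, -0.985, 1.385], [0.0, 0.0, 0.0, 1.0]]
{'time': 0.1, 'joint_positions': array([ 1.22210682,  0.3217517 , -0.07006979,  1.45155538,  0.02259102,
        1.37081346, -0.05691026]), 'qd': array([-1.96028065e-04, -3.04602716e-03, -5.47011819e-05, -3.57396445e-03,
        7.64079641e-04,  1.18921520e-03,  2.13065189e-04]), 'joint_torque': array([ 2.19806083e-05, -4.92571664e+01, -4.05483618e-01, -3.13398850e+01,
       -6.39014575e-02,  3.95098294e-02,  3.11271674e-05]), 'position': array([ 0.23045999, -0.60727662,  0.24356771]), 'tool_rot': array([-3.08838161e+00, -5.66445343e-01,  6.31755570e-04]), 'ft_force': array([0.13086297, 0.40703678, 0.10540058]), 'torque': array([-0.0134629 , -0.0035179 , -0.04900705]), 'grip_force': 0.0, 'grip_width': 1.00049220343894}
[[ 0.935  0.355 -0.001]
 [ 0.355 -0.935  0.002]
 [-0.    -0.002 -1.   ]]
```

View pics/scene0.png

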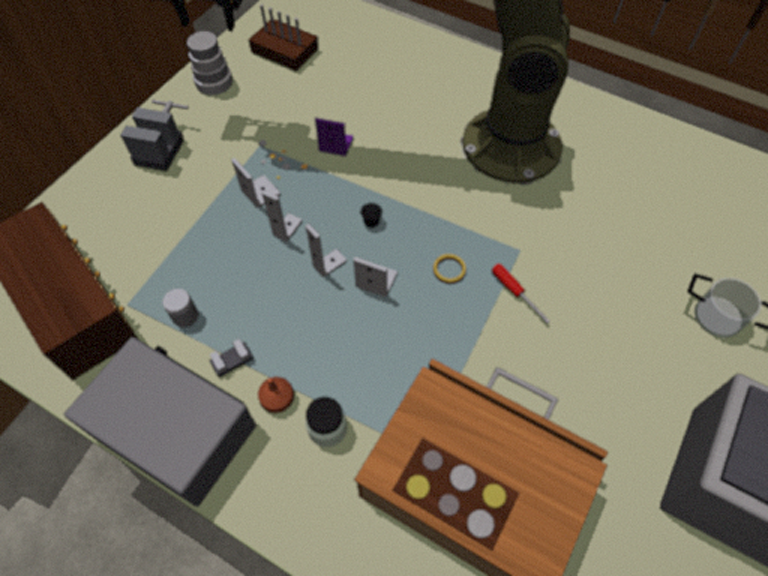

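View pics/top0.png

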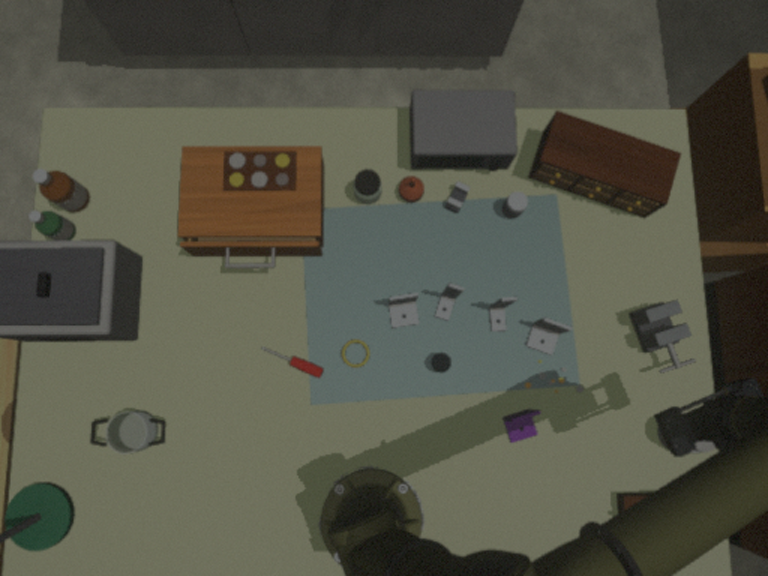

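The scene picture shows four aluminium brackets at about (375,277), (325,255), (283,220) and (255,185). In the top picture they are at (403,312), (448,303), (500,316) and (546,337). The chest is at (250,195) in the top view, with its handle at (250,258).

What could be taken for a bracket:
- **Purple bracket** (520,425): the look-alike, rejected.
- **Holder** (457,197): also has aluminium parts, rejected.
- **Four grey ones:** chosen. The wide ones at 403 and 546 are broad; the narrow ones are at 448 and 500.

Next is a close crop to check the choice.

Run:
```python
import cv2
a=cv2.imread('pics/top0_raw.png'); b=cv2.imread('pics/scene0_raw.png')
A=cv2.resize(a[180:300,240:400],None,fx=5,fy=5,interpolation=cv2.INTER_CUBIC)
B=cv2.resize(b[95:215,140:280],None,fx=4,fy=4,interpolation=cv2.INTER_CUBIC)
C=cv2.resize(a[85:190,110:225],None,fx=4,fy=4,interpolation=cv2.INTER_CUBIC)
cv2.imwrite('pics/cA.png',A)
import numpy as np
h=480;D=np.zeros((600,800,3),np.uint8)
B=cv2.resize(B,(420,360));C=cv2.resize(C,(380,347));D[:360,:420]=B;D[:347,420:]=C
cv2.imwrite('pics/cB.png',D)
for n,u,v in[('mat',220,170),('br',268,207),('lid',160,140),('br',362,224),('up',270,199),('up',374,215)]:print(n,a[v,u])
```

```text
mat [ 97 101  90]
br [111 111 109]
lid [ 41  72 106]
br [112 113 111]
up [58 62 58]
up [101 105  97]
```

View pics/cA.png

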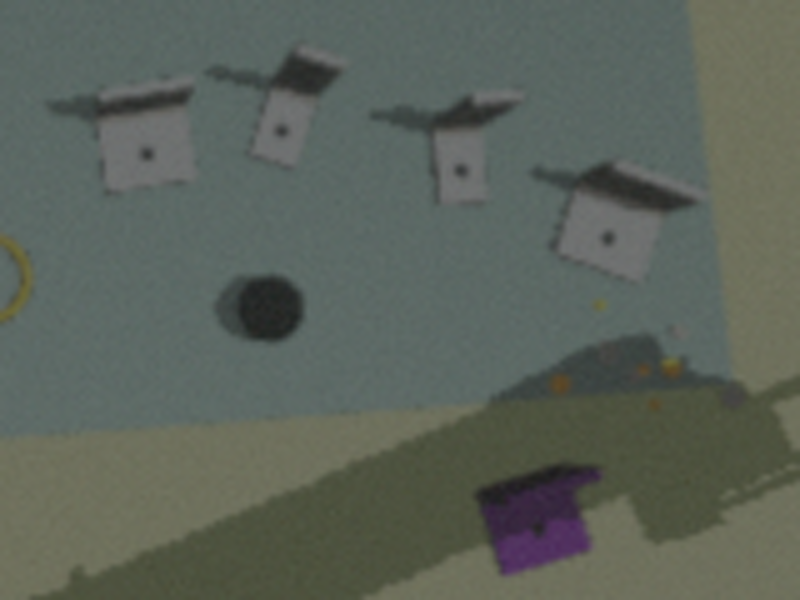

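View pics/cB.png

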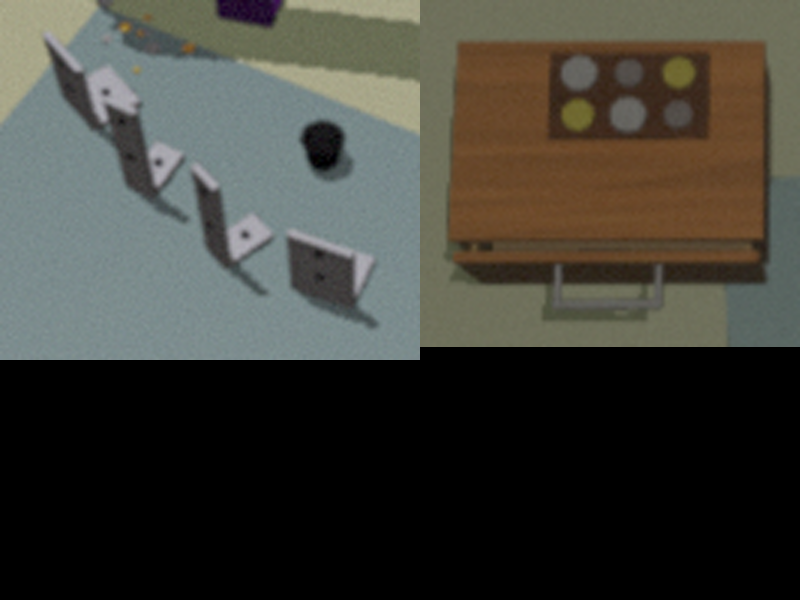

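Crop cA confirms the four grey brackets: broad at (147,140) and (608,225), narrow at (285,125) and (460,155). The purple one at (535,525) is rejected. Their corners are on the far (+x) side, so they tip away from the robot. Crop cB shows the chest with its drawer slightly open and the handle bar at about (608,303).

```bash
cat > fit.py <<'E'
from h import *
from scipy.optimize import least_squares
def fit(obs,p0):
    """obs: (im,u,v,[x,y,z local]); pose x,y,yaw"""
    def f(p):
        Rm=R.from_euler('z',p[2]).as_matrix(); t=np.array([p[0],p[1],0])
        return np.concatenate([w2pix(im,Rm@np.array(q)+t)-[u,v] for im,u,v,q in obs])
    r=least_squares(f,p0,loss='soft_l1'); return r.x,np.abs(r.fun).reshape(-1,2).round(1)
E
python3 - <<'E'
from fit import *
T=ctrl.get_image('top'); S=ctrl.get_image('scene')
a=lambda U,V:(T,(U+.5)/5-.5+240,(V+.5)/5-.5+180)
b=lambda U,V:(S,(U+.5)/3-.5+140,(V+.5)/3-.5+95)
c=lambda U,V:(T,(U-419.5)/3.304-.5+110,(V+.5)/3.304-.5+85)
br={'A':(.064,.095,[(107,192),(198,180),(97,97),(193,84)],[(288,233),(354,251),(352,304),(291,290)]),
'B':(.034,.135,[(250,155),(294,166),(298,48),(346,66)],[(192,165),(219,188),(233,262),(207,235)]),
'C':(.034,.135,[(440,204),(486,202),(474,101),(521,96)],[(106,104),(135,118),(155,194),None]),
'D':(.064,.095,[(556,250),(638,282),(611,165),(707,203)],[(45,35),(77,67),(98,124),None])}
for n,(w,L,pa,pb) in br.items():
    h=w/2; la=[(.06,-h,.008),(.06,h,.008),(.004,-h,L),(.004,h,L)]; lb=[(0,h,L),(0,-h,L),(0,-h,0),(0,h,0)]
    obs=[a(*p)+(q,) for p,q in zip(pa,la)]; o2=[b(*p)+(q,) for p,q in zip(pb,lb) if p]
    for o in(obs,o2,obs+o2):
        p,e=fit(o,[.5,-.2,np.pi]); print(n,p[:2].round(4),np.degrees(p[2]).round(1)-180,e.max(1))
cx=[(458,42),(766,42),(450,238),(765,238)]; q=[(.1025,.153,.112),(.1025,-.153,.112),(-.1025,.153,.112),(-.1025,-.153,.112)]
p,e=fit([c(*P)+(Q,) for P,Q in zip(cx,q)],[.7,.3,0]); print('chest',p.round(4),e.max(1))
for P in[(556,303),(660,303),(608,303)]: print('handle',pix2w(*c(*P),.094).round(4))
for P in[(458,262),(765,262)]: print('panel top front',pix2w(*c(*P),.108).round(4))
for n,u,v,z in[('jar',367,182,.075),('blower',411,187,.085),('tin',516,200,.065),('holder',457,198,.03),('loupe',441,362,.036),('ring',355,352,.012),('sd tip',263,348,.005),('sd end',322,372,.01)]: print(n,pix2w(T,u/1.5,v/1.5,z).round(3))
E
```

```text
A [ 0.4895 -0.0734] 8.300000000000011 [0.5 0.1 0.1 0.4]
A [ 0.4844 -0.073 ] 13.800000000000011 [0.6 0.1 0.7 0.6]
A [ 0.4868 -0.0723] 10.400000000000006 [1.5 0.4 1.1 0.1 0.6 1.4 1.5 0.4]
B [ 0.5038 -0.1859] -19.599999999999994 [0.3 0.8 0.2 0.3]
B [ 0.495  -0.1843] -11.400000000000006 [0.9 1.6 0.9 3.3]
B [ 0.4998 -0.1839] -18.0 [1.2 2.  1.3 0.9 0.2 1.3 2.5 4.2]
C [ 0.4766 -0.2954] 3.0 [0.3 0.3 0.7 0.5]
C [ 0.4756 -0.2919] 3.3000000000000114 [0.5 0.6 2.5]
C [ 0.4759 -0.2931] 5.0 [0.7 0.3 1.3 0.2 1.1 0.8 2.2]
D [ 0.4262 -0.4115] -22.30000000000001 [0.7 0.9 0.7 0.8]
D [ 0.4192 -0.4118] -18.099999999999994 [1.6 1.1 1.3]
D [ 0.4239 -0.4101] -20.900000000000006 [1.5 1.5 0.5 0.5 0.7 1.6 2.8]
chest [ 0.7225  0.2599 -0.0011] [1.1 0.6 0.5 0.9]
handle [0.5584 0.3124 0.094 ]
handle [0.5578 0.2094 0.094 ]
handle [0.5581 0.2609 0.094 ]
panel top front [0.5973 0.4067 0.108 ]
panel top front [0.5957 0.1043 0.108 ]
jar [0.753 0.003 0.075]
blower [ 0.738 -0.096  0.085]
tin [ 0.713 -0.34   0.065]
holder [ 0.729 -0.209  0.03 ]
loupe [ 0.345 -0.16   0.036]
ring [0.37  0.033 0.012]
sd tip [0.382 0.244 0.005]
sd end [0.326 0.108 0.01 ]
```

Call:
send_rows:
  motion:
    - {"claw":-0.2,"slide":[31,-35,0],"delta_rot":[0,0,0]}
    - {"claw":-0.2,"slide":[62,-70,0],"delta_rot":[0,0,0]}
    - {"claw":-0.2,"slide":[92,-104,0],"delta_rot":[0,0,0]}
    - {"claw":-0.2,"slide":[123,-139,0],"delta_rot":[0,0,0]}
    - {"claw":-0.2,"slide":[154,-174,0],"delta_rot":[0,0,0]}
  grip_force: 30

```text
time: 0.7
position: [0.3132, -0.3885, 0.2444]
tool_rot: [3.09, 0.566, -0.0]
ft_force: [1.2, 0.4, 0.7]
grip_width: 0.632
grip_force: 0.0
```

Call:
send_rows:
  motion:
    - {"claw":-0.2,"slide":[31,-35,0],"delta_rot":[0,0,0]}
    - {"claw":-0.2,"slide":[62,-70,0],"delta_rot":[0,0,0]}
    - {"claw":-0.2,"slide":[92,-104,0],"delta_rot":[0,0,0]}
    - {"claw":-0.2,"slide":[123,-139,0],"delta_rot":[0,0,0]}
    - {"claw":-0.2,"slide":[154,-174,0],"delta_rot":[0,0,0]}

```text
time: 1.2
position: [0.3953, -0.1712, 0.2446]
tool_rot: [3.089, 0.566, 0.0]
ft_force: [0.3, -0.4, -0.2]
grip_width: 0.403
grip_force: 0.0
```

Call:
send_rows:
  motion:
    - {"claw":-0.2,"slide":[31,-35,0],"delta_rot":[0,0,0]}
    - {"claw":-0.2,"slide":[62,-70,0],"delta_rot":[0,0,0]}
    - {"claw":-0.2,"slide":[92,-104,0],"delta_rot":[0,0,0]}
    - {"claw":-0.2,"slide":[123,-139,0],"delta_rot":[0,0,0]}
    - {"claw":-0.2,"slide":[154,-174,0],"delta_rot":[0,0,0]}

```text
time: 1.7
position: [0.4776, 0.046, 0.2448]
tool_rot: [3.089, 0.566, 0.001]
ft_force: [1.6, -0.8, 0.0]
grip_width: 0.4
grip_force: 0.0
```

Call:
send_rows:
  motion:
    - {"claw":-0.2,"slide":[0,0,0],"delta_rot":[0,0,-0.14]}
    - {"claw":-0.2,"slide":[0,0,0],"delta_rot":[0,0,-0.28]}
    - {"claw":-0.2,"slide":[0,0,0],"delta_rot":[0,0,-0.42]}
    - {"claw":-0.2,"slide":[0,0,0],"delta_rot":[0,0,-0.56]}
    - {"claw":-0.2,"slide":[0,0,0],"delta_rot":[0,0,-0.7]}

```text
time: 2.2
position: [0.4772, 0.0443, 0.2444]
tool_rot: [2.704, 1.6, -0.0]
ft_force: [0.1, -0.4, -1.1]
grip_width: 0.399
grip_force: 0.0
```

Call:
send_rows:
  motion:
    - {"claw":-0.2,"slide":[0,0,0],"delta_rot":[0,0,-0.14]}
    - {"claw":-0.2,"slide":[0,0,0],"delta_rot":[0,0,-0.28]}
    - {"claw":-0.2,"slide":[0,0,0],"delta_rot":[0,0,-0.42]}
    - {"claw":-0.2,"slide":[0,0,0],"delta_rot":[0,0,-0.508]}
    - {"claw":-0.2,"slide":[0,0,0],"delta_rot":[0,0,-0.508]}

```text
time: 2.7
position: [0.4772, 0.0443, 0.2444]
tool_rot: [2.221, 2.222, -0.0]
ft_force: [0.4, 0.7, 0.6]
grip_width: 0.399
grip_force: 0.0
```

```bash
cat >> h.py <<'E'
def tool(az,pitch=0):
    """tool x at azimuth az-90.. : y axis at azimuth az (deg), z down, tilted by pitch (deg) about tool y"""
    a=np.radians(az); y=np.array([np.cos(a),np.sin(a),0]); z=np.array([0,0,-1.]); x=np.cross(y,z)
    return R.from_matrix(np.c_[x,y,z])*R.from_euler('y',np.radians(pitch))
def st():
    s=ctrl.get_state(); print('t',round(s['time'],1),'p',s['position'].round(4),'j',s['joint_positions'].round(2),'F',s['ft_force'].round(1),'w',round(s['grip_width']*87,1),'g',round(s['grip_force'],1)); return s
E
python3 -c "
from h import *
s=st(); print(R.from_rotvec(s['tool_rot']).as_matrix().round(3)); go([.558,.261,.18],tool(0)); go([.558,.261,.097],tool(0))"
```

```text
t 2.7 p [0.4772 0.0443 0.2444] j [ 0.62 -0.02 -0.75  1.84 -0.02  1.32 -0.12] F [0.4 0.7 0.6] w 34.7 g 0.0
[[-0.  1. -0.]
 [ 1.  0. -0.]
 [-0. -0. -1.]]
slide [216.7  80.9  64.4] rot [-0.  0.  0.]
slide [216.7  80.9 147.4] rot [-0.  0.  0.]
```

Call:
send_rows:
  motion:
    - {"claw":-0.2,"slide":[43,16,10],"delta_rot":[0,0,0]}
    - {"claw":-0.2,"slide":[86,32,20],"delta_rot":[0,0,0]}
    - {"claw":-0.2,"slide":[130,48,30],"delta_rot":[0,0,0]}
    - {"claw":-0.2,"slide":[173,64,40],"delta_rot":[0,0,0]}
    - {"claw":-0.2,"slide":[216,80.5,50],"delta_rot":[0,0,0]}

```text
time: 3.2
position: [0.5586, 0.2615, 0.1938]
tool_rot: [2.226, 2.217, -0.0]
ft_force: [0.8, -1.9, 0.6]
grip_width: 0.396
grip_force: 0.0
```

Call:
send_rows:
  motion:
    - {"claw":-0.2,"slide":[0,0,20],"delta_rot":[0,0,0]}
    - {"claw":-0.2,"slide":[0,0,40],"delta_rot":[0,0,0]}
    - {"claw":-0.2,"slide":[0,0,60],"delta_rot":[0,0,0]}
    - {"claw":-0.2,"slide":[0,0,80],"delta_rot":[0,0,0]}
    - {"claw":-0.2,"slide":[0,0,97],"delta_rot":[0,0,0]}

```text
time: 3.7
position: [0.5576, 0.26, 0.0961]
tool_rot: [-2.224, -2.219, 0.002]
ft_force: [-0.6, -0.8, -0.4]
grip_width: 0.402
grip_force: 0.0
```

Call:
send_rows:
  motion:
    - {"claw":-1,"slide":[0,0,0],"delta_rot":[0,0,0]}
    - {"claw":-1,"slide":[0,0,0],"delta_rot":[0,0,0]}
    - {"claw":-1,"slide":[0,0,0],"delta_rot":[0,0,0]}
    - {"claw":-1,"slide":[0,0,0],"delta_rot":[0,0,0]}
    - {"claw":-1,"slide":[0,0,0],"delta_rot":[0,0,0]}

```text
time: 4.2
position: [0.558, 0.2607, 0.0986]
tool_rot: [2.221, 2.221, 0.001]
ft_force: [-1.3, -0.4, 4.0]
grip_width: 0.105
grip_force: 30.0
```

```bash
python3 -c "
from h import *
st()"
```

```text
t 4.2 p [0.558  0.2607 0.0986] j [ 0.17  0.49 -0.83  1.68  0.39  1.14 -0.76] F [-1.3 -0.4  4. ] w 9.1 g 30.0
```

Call:
send_rows:
  motion:
    - {"claw":-1,"slide":[0,-12,0],"delta_rot":[0,0,0]}
    - {"claw":-1,"slide":[0,-28,0],"delta_rot":[0,0,0]}
    - {"claw":-1,"slide":[0,-46,0],"delta_rot":[0,0,0]}
    - {"claw":-1,"slide":[0,-64,0],"delta_rot":[0,0,0]}
    - {"claw":-1,"slide":[0,-82,0],"delta_rot":[0,0,0]}

```text
time: 4.7
position: [0.4767, 0.2607, 0.0986]
tool_rot: [2.22, 2.22, 0.006]
ft_force: [2.2, 1.5, 3.5]
grip_width: 0.101
grip_force: 30.0
```

Call:
send_rows:
  motion:
    - {"claw":-1,"slide":[0,-18,0],"delta_rot":[0,0,0]}
    - {"claw":-1,"slide":[0,-36,0],"delta_rot":[0,0,0]}
    - {"claw":-1,"slide":[0,-54,0],"delta_rot":[0,0,0]}
    - {"claw":-1,"slide":[0,-70,0],"delta_rot":[0,0,0]}
    - {"claw":-1,"slide":[0,-80,0],"delta_rot":[0,0,0]}

```text
time: 5.2
position: [0.3961, 0.2607, 0.0986]
tool_rot: [2.219, 2.22, 0.004]
ft_force: [2.2, -0.4, 4.2]
grip_width: 0.105
grip_force: 30.0
```

Call:
send_rows:
  motion:
    - {"claw":-1,"slide":[0,-2,0],"delta_rot":[0,0,0]}
    - {"claw":-1,"slide":[0,-4,0],"delta_rot":[0,0,0]}
    - {"claw":-1,"slide":[0,-6,0],"delta_rot":[0,0,0]}
    - {"claw":-1,"slide":[0,-7,0],"delta_rot":[0,0,0]}
    - {"claw":-1,"slide":[0,-8,0],"delta_rot":[0,0,0]}

```text
time: 5.7
position: [0.3894, 0.2607, 0.0985]
tool_rot: [2.221, 2.22, 0.004]
ft_force: [1.9, 0.2, 6.5]
grip_width: 0.105
grip_force: 30.0
```

Call:
send_rows:
  motion:
    - {"claw":-1,"slide":[0,-1,0],"delta_rot":[0,0,0]}
    - {"claw":-1,"slide":[0,-2,0],"delta_rot":[0,0,0]}
    - {"claw":-1,"slide":[0,-3,0],"delta_rot":[0,0,0]}
    - {"claw":-1,"slide":[0,-4,0],"delta_rot":[0,0,0]}
    - {"claw":-1,"slide":[0,-4,0],"delta_rot":[0,0,0]}

```text
time: 6.2
position: [0.3869, 0.2607, 0.0986]
tool_rot: [2.221, 2.219, 0.009]
ft_force: [6.5, 0.5, 1.8]
grip_width: 0.104
grip_force: 30.0
```

```bash
python3 -c "
from h import *
st(); snap('top','top1',(90,60,290,210),4); snap('scene','scene1')"
```

```text
t 6.2 p [0.3869 0.2607 0.0986] j [ 0.3   0.15 -0.99  2.04  0.15  1.02 -0.76] F [6.5 0.5 1.8] w 9.1 g 30.0
```

View pics/top1.png

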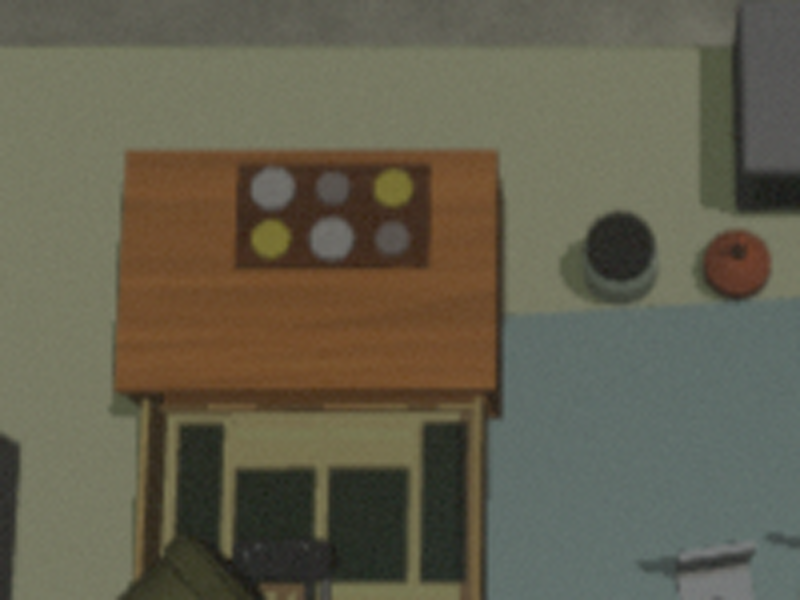

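The top picture shows the drawer right out. From left to right the pockets are narrow (202), broad (275), broad (368) and narrow (444), with their far ends at rows ~424 (narrow) and ~468 (broad).

Run:
```python
from h import *
im=ctrl.get_image('top')
f=lambda U,V,z:pix2w(im,(U+.5)/4-.5+90,(V+.5)/4-.5+60,z).round(4)
for U in(178,225,234,316,328,408,420,466): print(U,f(U,500,.03))
for U,V in((200,424),(444,424),(275,468),(368,468),(368,581)): print(U,V,f(U,V,.03))
for U,V in((125,151),(497,151),(115,390),(498,390)): print('lid',f(U,V,.112))
```

```text
178 [0.5432 0.384  0.03  ]
225 [0.543  0.3438 0.03  ]
234 [0.5429 0.3361 0.03  ]
316 [0.5425 0.266  0.03  ]
328 [0.5424 0.2558 0.03  ]
408 [0.542  0.1872 0.03  ]
420 [0.5419 0.1769 0.03  ]
466 [0.5417 0.1375 0.03  ]
200 424 [0.61   0.3678 0.03  ]
444 424 [0.6089 0.1573 0.03  ]
275 468 [0.5708 0.302  0.03  ]
368 468 [0.5703 0.2221 0.03  ]
368 581 [0.472 0.22  0.03 ]
lid [0.8254 0.4175 0.112 ]
lid [0.8248 0.1065 0.112 ]
lid [0.6192 0.4156 0.112 ]
lid [0.6177 0.1039 0.112 ]
```

Call:
send_rows:
  motion:
    - {"claw":-0.3,"slide":[0,0,0],"delta_rot":[0,0,0]}
    - {"claw":-0.3,"slide":[0,3,0],"delta_rot":[0,0,0]}
    - {"claw":-0.3,"slide":[0,3,0],"delta_rot":[0,0,0]}
    - {"claw":-0.3,"slide":[0,3,0],"delta_rot":[0,0,0]}
    - {"claw":-0.3,"slide":[0,3,0],"delta_rot":[0,0,0]}

```text
time: 6.85
position: [0.3861, 0.2601, 0.0971]
tool_rot: [-2.221, -2.221, 0.002]
ft_force: [-0.2, -0.2, 0.5]
grip_width: 0.339
grip_force: 0.0
```

Call:
send_rows:
  motion:
    - {"claw":-0.3,"slide":[0,0,-10],"delta_rot":[0,0,0]}
    - {"claw":-0.3,"slide":[0,0,-40],"delta_rot":[0,0,0]}
    - {"claw":-0.3,"slide":[0,0,-80],"delta_rot":[0,0,0]}
    - {"claw":-0.3,"slide":[0,0,-120],"delta_rot":[0,0,0]}
    - {"claw":-0.3,"slide":[0,0,-150],"delta_rot":[0,0,0]}

```text
time: 7.35
position: [0.3869, 0.2611, 0.2506]
tool_rot: [2.219, 2.221, 0.004]
ft_force: [1.1, 0.0, -0.7]
grip_width: 0.349
grip_force: 0.0
```

Call:
send_rows:
  motion:
    - {"claw":1,"slide":[-40,12,0],"delta_rot":[0,0,0]}
    - {"claw":1,"slide":[-80,24,0],"delta_rot":[0,0,0]}
    - {"claw":1,"slide":[-120,36,0],"delta_rot":[0,0,0]}
    - {"claw":1,"slide":[-160,46,0],"delta_rot":[0,0,0]}
    - {"claw":1,"slide":[-200,57,0],"delta_rot":[0,0,0]}

```text
time: 7.85
position: [0.4439, 0.059, 0.2485]
tool_rot: [2.22, 2.221, 0.001]
ft_force: [0.4, -0.1, -0.6]
grip_width: 0.717
grip_force: 0.0
```

Call:
send_rows:
  motion:
    - {"claw":1,"slide":[-34,10,0],"delta_rot":[0,0,0.12]}
    - {"claw":1,"slide":[-67,20,0],"delta_rot":[0,0,0.26]}
    - {"claw":1,"slide":[-100,30,0],"delta_rot":[0,0,0.4]}
    - {"claw":1,"slide":[-134,39,0],"delta_rot":[0,0,0.54]}
    - {"claw":1,"slide":[-134,39,0],"delta_rot":[0,0,0.68]}

```text
time: 8.35
position: [0.4831, -0.0792, 0.2479]
tool_rot: [2.843, 1.334, -0.0]
ft_force: [0.6, 0.3, -0.4]
grip_width: 0.992
grip_force: 0.0
```

Call:
send_rows:
  motion:
    - {"claw":1,"slide":[0,0,0],"delta_rot":[0,0,0.14]}
    - {"claw":1,"slide":[0,0,0],"delta_rot":[0,0,0.28]}
    - {"claw":1,"slide":[0,0,0],"delta_rot":[0,0,0.42]}
    - {"claw":1,"slide":[0,0,0],"delta_rot":[0,0,0.56]}
    - {"claw":1,"slide":[0,0,0],"delta_rot":[0,0,0.7]}

```text
time: 8.85
position: [0.4828, -0.0733, 0.2483]
tool_rot: [-3.128, -0.291, -0.001]
ft_force: [0.5, 0.2, -0.7]
grip_width: 1.005
grip_force: 0.0
```

```bash
cat >> h.py <<'E'
def plan(wps):
    """wps: (pos, Rotation) list from the present pose; prints rows in calls of 5"""
    s=ctrl.get_state(); p0,r0=s['position'],R.from_rotvec(s['tool_rot'])
    for i in range(0,len(wps),5):
        for p,r in wps[i:i+5]:
            print((r0.inv().apply(p-p0)*1000).round(1).tolist(),(r0.inv()*r).as_rotvec().round(3).tolist())
        p0,r0=wps[min(i+4,len(wps)-1)]; print()
E
python3 -c "
from h import *
s=st(); print(R.from_rotvec(s['tool_rot']).as_matrix().round(3)); go([.483,-.0732,.18],tool(-80.5)); snap('top','top2'); snap('scene','scene2')"
```

```text
t 8.8 p [ 0.4828 -0.0733  0.2483] j [ 0.7  -0.01 -0.59  1.82 -0.    1.33 -1.28] F [ 0.5  0.2 -0.7] w 87.5 g 0.0
[[ 0.983  0.185  0.001]
 [ 0.185 -0.983  0.   ]
 [ 0.001 -0.    -1.   ]]
slide [ 0.2 -0.1 68.3] rot [-0.    -0.001  0.02 ]
```

Call:
send_rows:
  motion:
    - {"claw":1,"slide":[0,0,30],"delta_rot":[0,0,0]}
    - {"claw":1,"slide":[0,0,65],"delta_rot":[0,0,0]}
    - {"claw":1,"slide":[0,0,100],"delta_rot":[0,0,0]}
    - {"claw":1,"slide":[0,0,125],"delta_rot":[0,0,0]}
    - {"claw":1,"slide":[0,0,142],"delta_rot":[0,0,0]}

```text
time: 9.45
position: [0.4817, -0.0735, 0.1039]
tool_rot: [-3.126, -0.306, 0.003]
ft_force: [-0.3, 0.3, -0.2]
grip_width: 1.003
grip_force: 0.0
```

Call:
send_rows:
  motion:
    - {"claw":0.55,"slide":[0,0,0],"delta_rot":[0,0,0]}
    - {"claw":0.4,"slide":[0,0,0],"delta_rot":[0,0,0]}
    - {"claw":0.3,"slide":[0,0,0],"delta_rot":[0,0,0]}
    - {"claw":0.2,"slide":[0,0,0],"delta_rot":[0,0,0]}
    - {"claw":-1,"slide":[0,0,0],"delta_rot":[0,0,0]}
  grip_force: 6

```text
time: 9.95
position: [0.4839, -0.074, 0.1069]
tool_rot: [3.126, 0.3, 0.004]
ft_force: [1.2, -0.7, 3.7]
grip_width: 0.732
grip_force: 6.0
```

```bash
cat > tip.py <<'E'
from h import *
import sys
def tip(L,n=25,h=None,e=.0025,pmax=30):
    s=st(); T=R.from_rotvec(s['tool_rot']).as_matrix(); y=T[:,1]; az=np.degrees(np.arctan2(y[1],y[0]))
    f=np.array([-y[1],y[0],0]); f/=np.linalg.norm(f); up=np.array([0,0,1.])
    d=.022-e; P0=s['position']+d*T[:,2]; h=P0[2]; C=P0+.004*f; C[2]=0
    print('h',h.round(4),'az',az.round(1),'corner',C.round(4)); w=[]
    th=np.radians(90*(1-np.cos(np.pi*np.linspace(0,1,n+1)[1:]))/2)
    for t in th:
        P=C+f*(-.004*np.cos(t)+h*np.sin(t))+up*(.004*np.sin(t)+h*np.cos(t))
        tau=np.degrees(t) if t<np.radians(pmax) else pmax*(90-np.degrees(t))/(90-pmax)
        r=tool(az,-tau); w.append((P-d*r.as_matrix()[:,2],r))
    plan(w)
if __name__=='__main__': tip(float(sys.argv[1]))
E
python3 tip.py .095
```

```text
t 9.9 p [ 0.4839 -0.074   0.1069] j [ 0.67  0.14 -0.6   1.99  0.09  1.04 -1.36] F [ 1.2 -0.7  3.7] w 63.7 g 6.0
h 0.0874 az -79.0 corner [ 0.4878 -0.0733  0.    ]
[0.7, 0.0, -0.0] [0.001, -0.008, -0.0]
[2.7, 0.0, -0.1] [0.001, -0.027, -0.0]
[5.9, 0.0, -0.0] [0.001, -0.057, -0.0]
[10.4, 0.0, 0.1] [0.001, -0.099, -0.0]
[16.1, 0.0, 0.6] [0.001, -0.152, -0.0]

[6.7, 0.0, -0.0] [0.0, -0.063, 0.0]
[14.4, 0.0, 0.4] [0.0, -0.135, 0.0]
[22.8, -0.0, 1.6] [0.0, -0.215, 0.0]
[31.9, -0.0, 3.6] [0.0, -0.301, 0.0]
[40.7, 0.0, 6.4] [0.0, -0.364, 0.0]

[7.4, -0.0, 0.3] [0.0, 0.048, -0.0]
[15.0, -0.0, 1.4] [0.0, 0.097, -0.0]
[22.4, -0.0, 3.5] [0.0, 0.146, -0.0]
[29.6, -0.0, 6.4] [0.0, 0.195, 0.0]
[36.3, -0.0, 10.0] [0.0, 0.243, -0.0]

[4.9, -0.0, 5.5] [0.0, 0.046, -0.0]
[9.1, -0.0, 11.2] [-0.0, 0.089, -0.0]
[12.5, -0.0, 16.9] [0.0, 0.129, -0.0]
[15.2, -0.0, 22.3] [0.0, 0.165, 0.0]
[17.2, -0.0, 27.3] [0.0, 0.196, -0.0]

[0.6, 0.0, 4.5] [0.0, 0.026, 0.0]
[0.9, 0.0, 8.1] [0.0, 0.047, 0.0]
[1.0, 0.0, 10.8] [0.0, 0.063, -0.0]
[1.1, -0.0, 12.4] [0.0, 0.072, -0.0]
[1.1, 0.0, 12.9] [0.0, 0.075, 0.0]
```

Call:
send_rows:
  motion:
    - {"claw":-1,"slide":[0.7,0,0],"delta_rot":[0,-0.008,0]}
    - {"claw":-1,"slide":[2.7,0,0],"delta_rot":[0,-0.027,0]}
    - {"claw":-1,"slide":[5.9,0,0],"delta_rot":[0,-0.057,0]}
    - {"claw":-1,"slide":[10.4,0,0],"delta_rot":[0,-0.099,0]}
    - {"claw":-1,"slide":[16.1,0,0.6],"delta_rot":[0,-0.152,0]}

```text
time: 10.45
position: [0.4995, -0.0712, 0.1063]
tool_rot: [3.102, 0.296, -0.236]
ft_force: [0.0, 0.9, 5.9]
grip_width: 0.733
grip_force: 6.0
```

Call:
send_rows:
  motion:
    - {"claw":-1,"slide":[6.7,0,0],"delta_rot":[0,-0.063,0]}
    - {"claw":-1,"slide":[14.4,0,0.4],"delta_rot":[0,-0.135,0]}
    - {"claw":-1,"slide":[22.8,0,1.6],"delta_rot":[0,-0.215,0]}
    - {"claw":-1,"slide":[31.9,0,3.6],"delta_rot":[0,-0.301,0]}
    - {"claw":-1,"slide":[40.7,0,6.4],"delta_rot":[0,-0.364,0]}

```text
time: 10.95
position: [0.5394, -0.0637, 0.0933]
tool_rot: [2.976, 0.284, -0.785]
ft_force: [3.6, -1.1, 5.6]
grip_width: 0.73
grip_force: 6.0
```

```bash
python3 -c "
from h import *
s=st(); print(R.from_rotvec(s['tool_rot']).as_matrix().round(3)[:,2]); snap('scene','s3',(190,120,320,220),6); "
```

```text
t 10.9 p [ 0.5394 -0.0637  0.0933] j [ 0.38  0.65 -0.53  1.47  0.34  1.63 -1.59] F [ 3.6 -1.1  5.6] w 63.5 g 6.0
[-0.484 -0.095 -0.87 ]
```

View pics/s3.png

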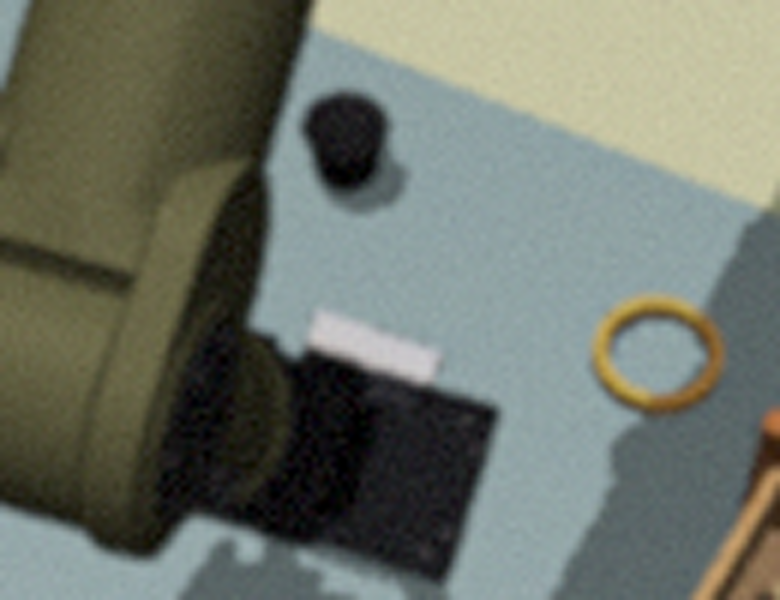

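The picture shows the short leg (white, 375,345) lifting behind the gripper, so the bracket is tipping with the grip as planned. I'm continuing.

Call:
send_rows:
  motion:
    - {"claw":-1,"slide":[7.4,0,0.3],"delta_rot":[0,0.048,0]}
    - {"claw":-1,"slide":[15.0,0,1.4],"delta_rot":[0,0.097,0]}
    - {"claw":-1,"slide":[22.4,0,3.5],"delta_rot":[0,0.146,0]}
    - {"claw":-1,"slide":[29.6,0,6.4],"delta_rot":[0,0.195,0]}
    - {"claw":-1,"slide":[36.3,0,10.0],"delta_rot":[0,0.243,0]}
  grip_force: 4

```text
time: 11.5
position: [0.5639, -0.0583, 0.0656]
tool_rot: [3.073, 0.294, -0.419]
ft_force: [0.5, -1.0, 0.2]
grip_width: 0.736
grip_force: 4.0
```

Call:
send_rows:
  motion:
    - {"claw":-1,"slide":[4.9,0,5.5],"delta_rot":[0,0.046,0]}
    - {"claw":-1,"slide":[9.1,0,11.2],"delta_rot":[0,0.089,0]}
    - {"claw":-1,"slide":[12.5,0,16.9],"delta_rot":[0,0.129,0]}
    - {"claw":-1,"slide":[15.2,0,22.3],"delta_rot":[0,0.165,0]}
    - {"claw":-1,"slide":[17.2,0,27.3],"delta_rot":[0,0.196,0]}

```text
time: 12.0
position: [0.5729, -0.0566, 0.0347]
tool_rot: [3.118, 0.298, -0.117]
ft_force: [1.0, -0.4, -0.2]
grip_width: 0.732
grip_force: 4.0
```

Call:
send_rows:
  motion:
    - {"claw":-1,"slide":[0.5,0,4.5],"delta_rot":[0,0.026,0]}
    - {"claw":-1,"slide":[0.9,0,8.1],"delta_rot":[0,0.047,0]}
    - {"claw":-1,"slide":[1,0,10.8],"delta_rot":[0,0.063,0]}
    - {"claw":-1,"slide":[1.1,0,12.4],"delta_rot":[0,0.074,0]}
    - {"claw":-1,"slide":[1.1,0,12.9],"delta_rot":[0,0.077,0]}

```text
time: 12.5
position: [0.5723, -0.0566, 0.0225]
tool_rot: [3.127, 0.299, -0.001]
ft_force: [-2.8, -0.3, 7.6]
grip_width: 0.739
grip_force: 7.7
```

```bash
python3 -c "
from h import *
s=st(); print(R.from_rotvec(s['tool_rot']).as_matrix().round(3)); snap('top','s4',(210,130,340,230),6); "
```

```text
t 12.5 p [ 0.5723 -0.0566  0.0225] j [ 0.55  0.44 -0.6   1.84  0.3   0.95 -1.56] F [-2.8 -0.3  7.6] w 64.3 g 7.7
[[ 0.982  0.19  -0.   ]
 [ 0.19  -0.982 -0.001]
 [-0.     0.    -1.   ]]
```

View pics/s4.png

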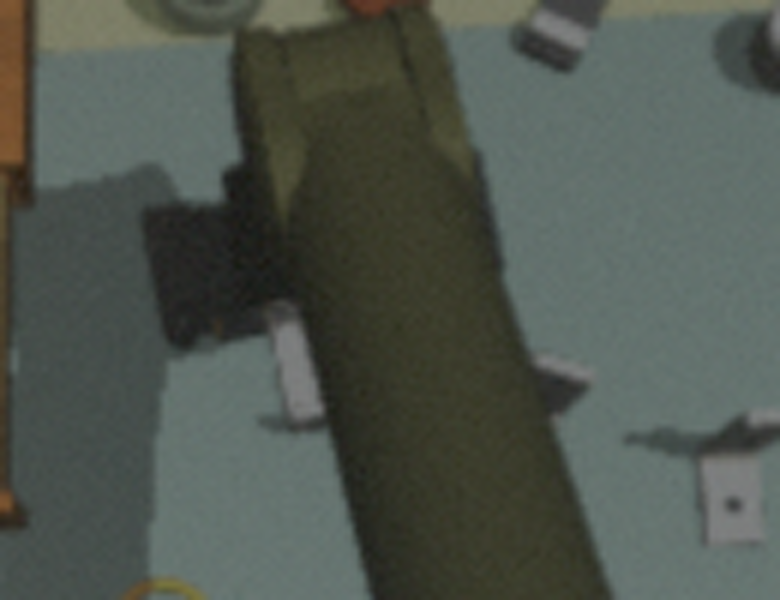

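The picture shows the long leg lying flat along (300,360), with the short leg standing at its near end. Now I release and re-grip on the short leg.

Call:
send_rows:
  motion:
    - {"claw":-1,"slide":[0,0,-2],"delta_rot":[0,0,0]}
    - {"claw":0.6,"slide":[0,0,-2],"delta_rot":[0,0,0]}
    - {"claw":0.9,"slide":[0,0,-2],"delta_rot":[0,0,0]}
    - {"claw":0.9,"slide":[0,0,-12],"delta_rot":[0,0,0]}
    - {"claw":0.9,"slide":[0,0,-42],"delta_rot":[0,0,0]}

```text
time: 13.05
position: [0.5701, -0.0562, 0.0621]
tool_rot: [-3.125, -0.299, 0.009]
ft_force: [-0.0, 0.1, 0.8]
grip_width: 0.932
grip_force: 0.0
```

Call:
send_rows:
  motion:
    - {"claw":0.5,"slide":[0,0,-45],"delta_rot":[0,0,0]}
    - {"claw":0.2,"slide":[0,0,-90],"delta_rot":[0,0,0]}
    - {"claw":0.0,"slide":[-28,0,-90],"delta_rot":[0,0,0]}
    - {"claw":-0.1,"slide":[-56,0,-90],"delta_rot":[0,0,0]}
    - {"claw":-0.1,"slide":[-84,0,-90],"delta_rot":[0,0,0]}

```text
time: 13.55
position: [0.4894, -0.0722, 0.1549]
tool_rot: [3.127, 0.3, 0.002]
ft_force: [0.0, 0.5, 0.0]
grip_width: 0.58
grip_force: 0.0
```

Call:
send_rows:
  motion:
    - {"claw":-0.1,"slide":[0,0,0],"delta_rot":[0,0,-0.14]}
    - {"claw":-0.1,"slide":[0,0,0],"delta_rot":[0,0,-0.28]}
    - {"claw":-0.1,"slide":[0,0,0],"delta_rot":[0,0,-0.42]}
    - {"claw":-0.1,"slide":[0,0,0],"delta_rot":[0,0,-0.56]}
    - {"claw":-0.1,"slide":[0,0,0],"delta_rot":[0,0,-0.7]}

```text
time: 14.05
position: [0.4901, -0.0721, 0.1547]
tool_rot: [2.83, 1.362, 0.001]
ft_force: [-0.2, -0.7, 0.2]
grip_width: 0.449
grip_force: 0.0
```

Call:
send_rows:
  motion:
    - {"claw":-0.1,"slide":[0,0,0],"delta_rot":[0,0,-0.14]}
    - {"claw":-0.1,"slide":[0,0,0],"delta_rot":[0,0,-0.28]}
    - {"claw":-0.1,"slide":[0,0,0],"delta_rot":[0,0,-0.42]}
    - {"claw":-0.1,"slide":[0,0,0],"delta_rot":[0,0,-0.56]}
    - {"claw":-0.1,"slide":[0,0,0],"delta_rot":[0,0,-0.7]}

```text
time: 14.55
position: [0.4901, -0.0721, 0.1546]
tool_rot: [2.192, 2.25, 0.0]
ft_force: [0.2, -0.7, -0.0]
grip_width: 0.45
grip_force: 0.0
```

Call:
send_rows:
  motion:
    - {"claw":-0.1,"slide":[0,0,0],"delta_rot":[0,0,-0.14]}
    - {"claw":-0.1,"slide":[0,0,0],"delta_rot":[0,0,-0.171]}
    - {"claw":-0.1,"slide":[0,0,0],"delta_rot":[0,0,-0.171]}
    - {"claw":-0.1,"slide":[0,0,0],"delta_rot":[0,0,-0.171]}

```text
time: 14.95
position: [0.4901, -0.0722, 0.1544]
tool_rot: [2.0, 2.422, 0.0]
ft_force: [0.9, -0.1, -0.5]
grip_width: 0.454
grip_force: 0.0
```

```bash
python3 -c "
from h import *
s=st(); go([.4904,-.0724,.051],tool(11)); snap('scene','s5',(150,100,310,220),5)"
```

```text
t 14.9 p [ 0.4901 -0.0722  0.1544] j [ 0.82  0.11 -0.76  1.92  0.08  1.14  0.22] F [ 0.9 -0.1 -0.5] w 39.5 g 0.0
slide [ -0.2   0.2 103.4] rot [ 0.     0.    -0.002]
```

View pics/s5.png

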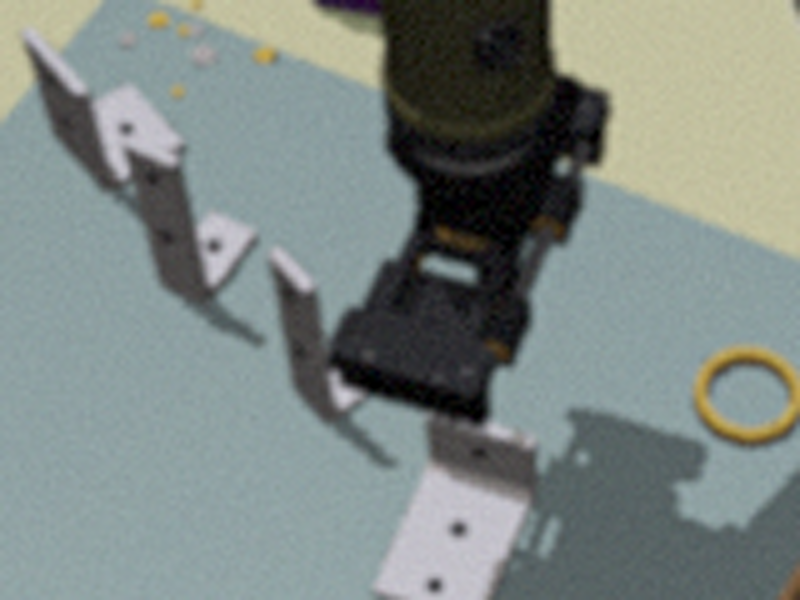

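Bracket A is flat on its long leg at (455,520), with its short leg up at (480,455). I lower onto the short leg, grip it and lift.

Call:
send_rows:
  motion:
    - {"claw":-0.1,"slide":[0,0,30],"delta_rot":[0,0,0]}
    - {"claw":-0.1,"slide":[0,0,60],"delta_rot":[0,0,0]}
    - {"claw":-0.1,"slide":[0,0,85],"delta_rot":[0,0,0]}
    - {"claw":-0.1,"slide":[0,0,103],"delta_rot":[0,0,0]}
    - {"claw":-0.1,"slide":[0,0,103],"delta_rot":[0,0,0]}

```text
time: 15.5
position: [0.4879, -0.0719, 0.0487]
tool_rot: [-1.997, -2.419, 0.003]
ft_force: [-0.2, 0.3, -0.1]
grip_width: 0.448
grip_force: 0.0
```

Call:
send_rows:
  motion:
    - {"claw":-0.4,"slide":[0,0,0],"delta_rot":[0,0,0]}
    - {"claw":-0.6,"slide":[0,0,0],"delta_rot":[0,0,0]}
    - {"claw":-1,"slide":[0,0,0],"delta_rot":[0,0,0]}
    - {"claw":-1,"slide":[0,0,0],"delta_rot":[0,0,0]}
    - {"claw":-1,"slide":[0,0,0],"delta_rot":[0,0,0]}
  grip_force: 35

```text
time: 16.0
position: [0.4911, -0.0724, 0.0518]
tool_rot: [1.998, 2.421, 0.002]
ft_force: [-3.1, -1.2, 1.1]
grip_width: 0.091
grip_force: 35.1
```

Call:
send_rows:
  motion:
    - {"claw":-1,"slide":[0,0,-10],"delta_rot":[0,0,0]}
    - {"claw":-1,"slide":[0,0,-40],"delta_rot":[0,0,0]}
    - {"claw":-1,"slide":[0,0,-75],"delta_rot":[0,0,0]}
    - {"claw":-1,"slide":[0,0,-110],"delta_rot":[0,0,0]}
    - {"claw":-1,"slide":[0,0,-120],"delta_rot":[0,0,0]}

```text
time: 16.5
position: [0.4918, -0.0724, 0.1748]
tool_rot: [1.996, 2.419, 0.003]
ft_force: [1.0, 0.4, -1.7]
grip_width: 0.086
grip_force: 35.0
```

```bash
python3 -c "
from h import *
s=st(); print(R.from_rotvec(s['tool_rot']).as_matrix().round(3)); go([.4765,.2208,.17],tool(0)); snap('scene','s6'); snap('top','t6')"
```

```text
t 16.5 p [ 0.4918 -0.0724  0.1748] j [ 0.83  0.09 -0.77  1.9   0.07  1.18  0.23] F [ 1.   0.4 -1.7] w 7.5 g 35.0
[[-0.19   0.982  0.005]
 [ 0.982  0.19  -0.002]
 [-0.003  0.005 -1.   ]]
slide [290.8  40.6   4.1] rot [0.005 0.003 0.191]
```

Call:
send_rows:
  motion:
    - {"claw":-1,"slide":[35,5,-4],"delta_rot":[0,0,0.05]}
    - {"claw":-1,"slide":[75,10.5,-6],"delta_rot":[0,0,0.1]}
    - {"claw":-1,"slide":[120,17,-6],"delta_rot":[0,0,0.15]}
    - {"claw":-1,"slide":[165,23,-6],"delta_rot":[0,0,0.191]}
    - {"claw":-1,"slide":[210,29.3,-6],"delta_rot":[0,0,0.191]}

```text
time: 17.1
position: [0.4771, 0.1404, 0.175]
tool_rot: [-2.222, -2.219, 0.005]
ft_force: [0.9, -0.4, -2.0]
grip_width: 0.086
grip_force: 35.0
```

```bash
python3 -c "
from h import *
s=st(); go([.4765,.2208,.175],tool(0))"
```

```text
t 17.1 p [0.4771 0.1404 0.175 ] j [ 0.56  0.12 -0.94  1.88  0.1   1.19 -0.42] F [ 0.9 -0.4 -2. ] w 7.5 g 35.0
slide [80.4 -0.7 -0.1] rot [-0.003  0.001 -0.001]
```

Call:
send_rows:
  motion:
    - {"claw":-1,"slide":[30,0,0],"delta_rot":[0,0,0]}
    - {"claw":-1,"slide":[60,0,0],"delta_rot":[0,0,0]}
    - {"claw":-1,"slide":[79,0,0],"delta_rot":[0,0,0]}
    - {"claw":-1,"slide":[79,0,0],"delta_rot":[0,0,0]}
    - {"claw":-1,"slide":[79,0,0],"delta_rot":[0,0,0]}

```text
time: 17.6
position: [0.4778, 0.2178, 0.1752]
tool_rot: [-2.219, -2.222, 0.005]
ft_force: [0.2, -0.3, -1.4]
grip_width: 0.093
grip_force: 35.0
```

Call:
send_rows:
  motion:
    - {"claw":-1,"slide":[0,0,20],"delta_rot":[0,0,0]}
    - {"claw":-1,"slide":[0,0,45],"delta_rot":[0,0,0]}
    - {"claw":-1,"slide":[0,0,70],"delta_rot":[0,0,0]}
    - {"claw":-1,"slide":[0,0,85],"delta_rot":[0,0,0]}
    - {"claw":-1,"slide":[0,0,85],"delta_rot":[0,0,0]}

```text
time: 18.1
position: [0.4773, 0.2161, 0.0894]
tool_rot: [-2.222, -2.218, 0.008]
ft_force: [-0.2, 0.1, -2.2]
grip_width: 0.09
grip_force: 35.0
```

```bash
python3 -c "
from h import *
s=st(); print(R.from_rotvec(s['tool_rot']).as_matrix().round(3)); go([.4765,.2208,.075],tool(0)); im=snap('scene','s7',(265,195,385,285),6); snap('top','t7',(110,150,230,240),6)
for n,b in (('p',[(.470,.2558),(.571,.2558),(.571,.1858),(.470,.1858)]),): print([w2pix(im,[x,y,.03]).round(1) for x,y in b])"
```

```text
t 18.1 p [0.4773 0.2161 0.0894] j [ 0.35  0.33 -0.94  1.91  0.3   1.06 -0.71] F [-0.2  0.1 -2.2] w 7.8 g 35.0
[[ 0.002  1.    -0.005]
 [ 1.    -0.002 -0.002]
 [-0.002 -0.005 -1.   ]]
slide [ 4.7 -0.8 14.4] rot [-0.005  0.002 -0.002]
[array([356.2, 238.2]), array([340.1, 269.6]), array([315.4, 256.5]), array([332.1, 226.1])]
```

View pics/s7.png

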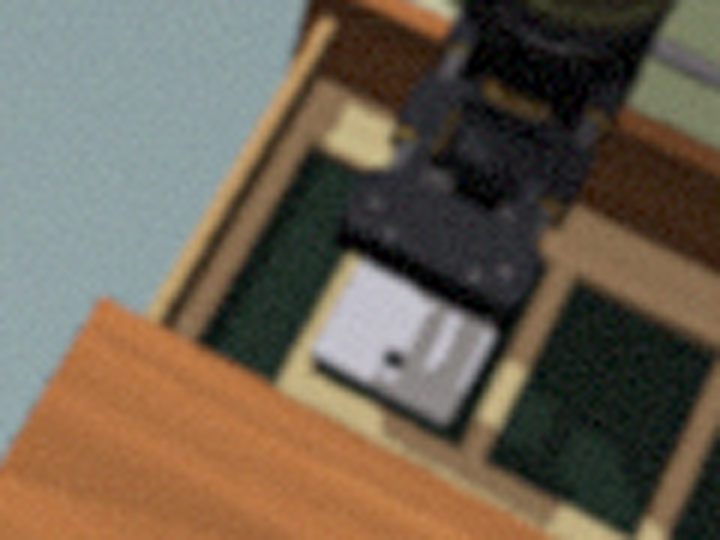

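The bracket hovers over the right-hand broad pocket at about (410,340), a little to the left, with a dark gap on the right. I shift it +4.7 mm in y and lower it.

Call:
send_rows:
  motion:
    - {"claw":-1,"slide":[2.5,-0.5,0],"delta_rot":[0,0,0]}
    - {"claw":-1,"slide":[4.7,-0.8,2],"delta_rot":[-0.004,0,0]}
    - {"claw":-1,"slide":[4.7,-0.8,6],"delta_rot":[-0.004,0,0]}
    - {"claw":-1,"slide":[4.7,-0.8,10],"delta_rot":[-0.004,0,0]}
    - {"claw":-1,"slide":[4.7,-0.8,12],"delta_rot":[-0.004,0,0]}

```text
time: 18.7
position: [0.4779, 0.2229, 0.0795]
tool_rot: [2.219, 2.22, 0.003]
ft_force: [-0.3, -0.7, -2.0]
grip_width: 0.09
grip_force: 35.0
```

Call:
send_rows:
  motion:
    - {"claw":-1,"slide":[0,0,1],"delta_rot":[0,0,0]}
    - {"claw":-1,"slide":[0,0,2],"delta_rot":[0,0,0]}
    - {"claw":-1,"slide":[0,0,3],"delta_rot":[0,0,0]}
    - {"claw":-1,"slide":[0,0,3],"delta_rot":[0,0,0]}
    - {"claw":-1,"slide":[0,0,3],"delta_rot":[0,0,0]}

```text
time: 19.2
position: [0.4782, 0.2231, 0.077]
tool_rot: [2.219, 2.219, 0.004]
ft_force: [0.8, 0.0, -2.3]
grip_width: 0.089
grip_force: 35.0
```

```bash
python3 -c "
from h import *
s=st()"
```

```text
t 19.2 p [0.4782 0.2231 0.077 ] j [ 0.33  0.35 -0.93  1.92  0.33  1.03 -0.74] F [ 0.8  0.  -2.3] w 7.8 g 35.0
```

Call:
send_rows:
  motion:
    - {"claw":-1,"slide":[-1,-0.7,0],"delta_rot":[0,0,0]}
    - {"claw":-1,"slide":[-2,-1.2,1],"delta_rot":[0,0,0]}
    - {"claw":-1,"slide":[-2,-1.2,2],"delta_rot":[0,0,0]}
    - {"claw":-1,"slide":[-2,-1.2,3],"delta_rot":[0,0,0]}
    - {"claw":-1,"slide":[-2,-1.2,3.5],"delta_rot":[0,0,0]}

```text
time: 19.7
position: [0.477, 0.221, 0.0738]
tool_rot: [2.219, 2.219, 0.004]
ft_force: [-1.7, -1.6, 5.8]
grip_width: 0.085
grip_force: 35.0
```

Call:
send_rows:
  motion:
    - {"claw":-1,"slide":[0,0,0.5],"delta_rot":[0,0,0]}
    - {"claw":-1,"slide":[0,0,1],"delta_rot":[0,0,0]}
    - {"claw":-1,"slide":[0,0,1],"delta_rot":[0,0,0]}
    - {"claw":-1,"slide":[0,0,1],"delta_rot":[0,0,0]}

```text
time: 20.1
position: [0.4779, 0.221, 0.0738]
tool_rot: [2.218, 2.218, 0.005]
ft_force: [-1.5, -1.4, 8.0]
grip_width: 0.091
grip_force: 35.0
```

```bash
python3 -c "
from h import *
s=st(); snap('scene','s8',(265,195,385,285),6)"
```

```text
t 20.1 p [0.4779 0.221  0.0738] j [ 0.33  0.35 -0.93  1.92  0.33  1.02 -0.74] F [-1.5 -1.4  8. ] w 7.9 g 35.0
```

View pics/s8.png

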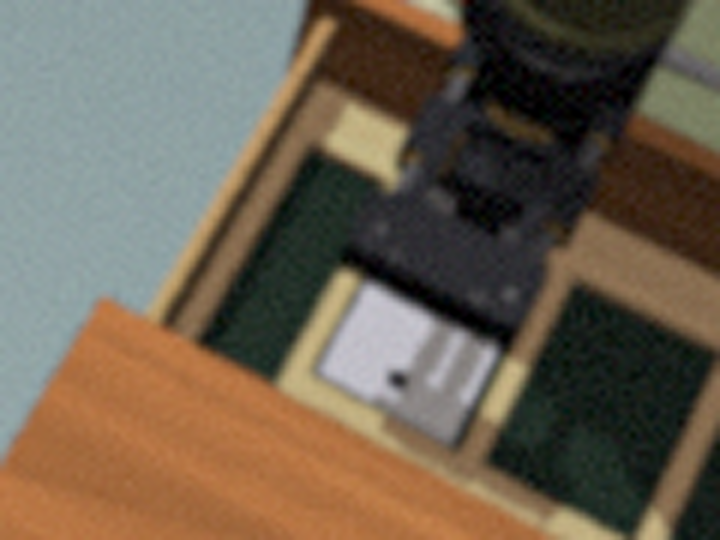

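Bracket A sits flush in the pocket (410,360), with the TCP height matching floor height. I release and go on to narrow bracket B.

Call:
send_rows:
  motion:
    - {"claw":-0.4,"slide":[0,0,-1],"delta_rot":[0,0,0]}
    - {"claw":-0.4,"slide":[0,0,-1],"delta_rot":[0,0,0]}
    - {"claw":-0.4,"slide":[0,0,-1],"delta_rot":[0,0,0]}
    - {"claw":-0.4,"slide":[0,0,-15],"delta_rot":[0,0,0]}
    - {"claw":-0.4,"slide":[0,0,-40],"delta_rot":[0,0,0]}

```text
time: 20.65
position: [0.4755, 0.2207, 0.112]
tool_rot: [2.22, 2.222, -0.0]
ft_force: [0.8, -0.2, -0.4]
grip_width: 0.291
grip_force: 0.0
```

Call:
send_rows:
  motion:
    - {"claw":-0.4,"slide":[0,0,-40],"delta_rot":[0,0,0]}
    - {"claw":-0.2,"slide":[0,0,-80],"delta_rot":[0,0,0]}
    - {"claw":0.1,"slide":[0,0,-120],"delta_rot":[0,0,0]}
    - {"claw":0.2,"slide":[-20,0,-140],"delta_rot":[0,0,0]}
    - {"claw":0.2,"slide":[-60,2,-140],"delta_rot":[0,0,0]}

```text
time: 21.15
position: [0.4791, 0.1655, 0.2571]
tool_rot: [2.208, 2.226, 0.016]
ft_force: [0.6, -0.7, -0.3]
grip_width: 0.554
grip_force: 0.0
```

Call:
send_rows:
  motion:
    - {"claw":0.2,"slide":[-45,3,0],"delta_rot":[0,0,0]}
    - {"claw":0.2,"slide":[-90,6,0],"delta_rot":[0,0,0]}
    - {"claw":0.2,"slide":[-135,9,0],"delta_rot":[0,0,0]}
    - {"claw":0.2,"slide":[-180,12,0],"delta_rot":[0,0,0]}
    - {"claw":0.2,"slide":[-225,13,0],"delta_rot":[0,0,0]}

```text
time: 21.65
position: [0.4913, -0.0653, 0.2537]
tool_rot: [2.217, 2.219, 0.005]
ft_force: [1.6, 0.1, 0.6]
grip_width: 0.596
grip_force: 0.0
```

Call:
send_rows:
  motion:
    - {"claw":0.2,"slide":[-40,2,0],"delta_rot":[0,0,0.13]}
    - {"claw":0.2,"slide":[-80,4,0],"delta_rot":[0,0,0.27]}
    - {"claw":0.2,"slide":[-120,5,0],"delta_rot":[0,0,0.41]}
    - {"claw":0.2,"slide":[-120,5,0],"delta_rot":[0,0,0.55]}
    - {"claw":0.2,"slide":[-120,5,0],"delta_rot":[0,0,0.69]}

```text
time: 22.15
position: [0.4961, -0.1852, 0.2532]
tool_rot: [2.846, 1.327, 0.007]
ft_force: [0.6, -0.2, -1.0]
grip_width: 0.603
grip_force: 0.0
```

Call:
send_rows:
  motion:
    - {"claw":0.2,"slide":[0,0,0],"delta_rot":[0,0,0.14]}
    - {"claw":0.2,"slide":[0,0,0],"delta_rot":[0,0,0.28]}
    - {"claw":0.2,"slide":[0,0,0],"delta_rot":[0,0,0.42]}
    - {"claw":0.2,"slide":[0,0,0],"delta_rot":[0,0,0.56]}
    - {"claw":0.2,"slide":[0,0,0],"delta_rot":[0,0,0.7]}

```text
time: 22.65
position: [0.4964, -0.1834, 0.2535]
tool_rot: [3.129, 0.276, 0.008]
ft_force: [0.2, -0.4, 0.0]
grip_width: 0.602
grip_force: 0.0
```

Call:
send_rows:
  motion:
    - {"claw":0.2,"slide":[0,0,0],"delta_rot":[0,0,0.14]}
    - {"claw":0.2,"slide":[0,0,0],"delta_rot":[0,0,0.28]}
    - {"claw":0.2,"slide":[0,0,0],"delta_rot":[0,0,0.42]}
    - {"claw":0.2,"slide":[0,0,0],"delta_rot":[0,0,0.509]}
    - {"claw":0.2,"slide":[0,0,0],"delta_rot":[0,0,0.509]}

```text
time: 23.15
position: [0.4964, -0.1835, 0.2534]
tool_rot: [-3.099, 0.512, -0.008]
ft_force: [0.0, -0.5, -0.3]
grip_width: 0.604
grip_force: 0.0
```

```bash
cat > seen.py <<'E'
from h import *
def diff(cam,boxes):
    """mean abs change against the first picture, within boxes of raw pixels"""
    im=ctrl.get_image(cam); a=cv2.GaussianBlur(im['color'],(5,5),0).astype(int)
    b=cv2.GaussianBlur(cv2.imread(f'pics/{cam}0_raw.png'),(5,5),0).astype(int)
    for n,(x0,y0,x1,y1) in boxes.items():
        d=np.abs(a-b)[y0:y1,x0:x1].max(2); print(cam,n,'mean',d.mean().round(1),'changed px',int((d>18).sum()))
    return im
E
python3 -c "
from seen import *
s=st(); go([.4977,-.1837,.1465],tool(-108.8))
diff('scene',{'D':(150,100,190,142),'C':(172,125,205,165),'B':(200,145,235,187)}); diff('top',{'D':(345,205,387,240),'C':(315,195,347,222)})"
```

```text
t 23.1 p [ 0.4964 -0.1835  0.2534] j [ 0.84  0.09 -0.57  1.72  0.05  1.34 -1.63] F [ 0.  -0.5 -0.3] w 52.6 g 0.0
slide [ 8.000e-01 -1.000e-01  1.069e+02] rot [-0.001 -0.005  0.   ]
scene D mean 20.6 changed px 1053
scene C mean 18.8 changed px 700
scene B mean 18.8 changed px 910
top D mean 11.2 changed px 42
top C mean 49.0 changed px 824
```

Call:
send_rows:
  motion:
    - {"claw":0.2,"slide":[1,0,30],"delta_rot":[0,-0.005,0]}
    - {"claw":0.2,"slide":[1,0,60],"delta_rot":[0,-0.005,0]}
    - {"claw":0.2,"slide":[1,0,85],"delta_rot":[0,-0.005,0]}
    - {"claw":0.2,"slide":[1,0,107],"delta_rot":[0,-0.005,0]}
    - {"claw":0.2,"slide":[1,0,107],"delta_rot":[0,-0.005,0]}

```text
time: 23.75
position: [0.4954, -0.1834, 0.1428]
tool_rot: [-3.097, 0.51, 0.011]
ft_force: [-0.5, 0.5, -0.1]
grip_width: 0.601
grip_force: 0.0
```

Call:
send_rows:
  motion:
    - {"claw":0,"slide":[0,0,0],"delta_rot":[0,0,0]}
    - {"claw":-0.1,"slide":[0,0,0],"delta_rot":[0,0,0]}
    - {"claw":-0.2,"slide":[0,0,0],"delta_rot":[0,0,0]}
    - {"claw":-0.4,"slide":[0,0,0],"delta_rot":[0,0,0]}
    - {"claw":-1,"slide":[0,0,0],"delta_rot":[0,0,0]}
  grip_force: 6

```text
time: 24.25
position: [0.4984, -0.1844, 0.1467]
tool_rot: [-3.099, 0.513, -0.002]
ft_force: [0.4, -0.6, 3.3]
grip_width: 0.387
grip_force: 6.0
```

```bash
python3 tip.py .135
```

```text
t 24.2 p [ 0.4984 -0.1844  0.1467] j [ 0.82  0.18 -0.57  1.85  0.11  1.14 -1.68] F [ 0.4 -0.6  3.3] w 33.7 g 6.0
h 0.1272 az -108.8 corner [ 0.5022 -0.1857  0.    ]
[0.9, -0.0, -0.0] [-0.001, -0.007, 0.0]
[3.6, -0.0, -0.1] [-0.001, -0.026, 0.0]
[8.1, -0.0, 0.0] [-0.001, -0.056, 0.0]
[14.3, -0.0, 0.3] [-0.001, -0.098, 0.0]
[22.0, -0.0, 1.1] [-0.001, -0.151, 0.0]

[9.2, -0.0, 0.0] [0.0, -0.063, 0.0]
[19.7, -0.0, 0.8] [-0.0, -0.135, 0.0]
[31.3, -0.0, 2.5] [0.0, -0.215, -0.0]
[43.7, -0.0, 5.4] [0.0, -0.301, -0.0]
[55.9, -0.0, 9.4] [0.0, -0.364, -0.0]

[11.2, -0.0, 0.6] [-0.0, 0.048, 0.0]
[22.6, 0.0, 2.4] [0.0, 0.097, 0.0]
[33.8, -0.0, 5.5] [-0.0, 0.146, 0.0]
[44.6, 0.0, 9.8] [0.0, 0.195, 0.0]
[54.7, -0.0, 15.1] [-0.0, 0.243, 0.0]

[7.5, 0.0, 8.1] [0.0, 0.046, 0.0]
[13.8, 0.0, 16.5] [0.0, 0.089, 0.0]
[19.0, 0.0, 24.8] [0.0, 0.129, -0.0]
[23.1, 0.0, 32.7] [0.0, 0.165, 0.0]
[26.2, 0.0, 39.9] [0.0, 0.196, 0.0]

[1.0, -0.0, 6.6] [0.0, 0.026, 0.0]
[1.6, -0.0, 11.8] [0.0, 0.047, 0.0]
[1.8, -0.0, 15.7] [0.0, 0.063, 0.0]
[2.0, -0.0, 18.0] [0.0, 0.072, -0.0]
[2.0, -0.0, 18.8] [0.0, 0.075, 0.0]
```

Call:
send_rows:
  motion:
    - {"claw":-1,"slide":[0.9,0,0],"delta_rot":[0,-0.007,0]}
    - {"claw":-1,"slide":[3.6,0,0],"delta_rot":[0,-0.026,0]}
    - {"claw":-1,"slide":[8.1,0,0],"delta_rot":[0,-0.056,0]}
    - {"claw":-1,"slide":[14.3,0,0.3],"delta_rot":[0,-0.098,0]}
    - {"claw":-1,"slide":[22,0,1.1],"delta_rot":[0,-0.151,0]}

```text
time: 24.75
position: [0.5192, -0.1917, 0.1454]
tool_rot: [-3.065, 0.508, 0.235]
ft_force: [0.4, -0.1, 5.9]
grip_width: 0.392
grip_force: 6.0
```

Call:
send_rows:
  motion:
    - {"claw":-1,"slide":[9.2,0,0],"delta_rot":[0,-0.063,0]}
    - {"claw":-1,"slide":[19.7,0,0.8],"delta_rot":[0,-0.135,0]}
    - {"claw":-1,"slide":[31.3,0,2.5],"delta_rot":[0,-0.215,0]}
    - {"claw":-1,"slide":[43.7,0,5.4],"delta_rot":[0,-0.301,0]}
    - {"claw":-1,"slide":[55.9,0,9.4],"delta_rot":[0,-0.364,0]}

```text
time: 25.25
position: [0.571, -0.2093, 0.1266]
tool_rot: [-2.918, 0.484, 0.773]
ft_force: [4.0, -1.2, 4.9]
grip_width: 0.391
grip_force: 6.0
```

Call:
send_rows:
  motion:
    - {"claw":-1,"slide":[11.2,0,0.6],"delta_rot":[0,0.048,0]}
    - {"claw":-1,"slide":[22.6,0,2.4],"delta_rot":[0,0.097,0]}
    - {"claw":-1,"slide":[33.8,0,5.5],"delta_rot":[0,0.146,0]}
    - {"claw":-1,"slide":[44.6,0,9.8],"delta_rot":[0,0.195,0]}
    - {"claw":-1,"slide":[54.7,0,15.1],"delta_rot":[0,0.243,0]}
  grip_force: 4

```text
time: 25.75
position: [0.6077, -0.2217, 0.0851]
tool_rot: [-3.027, 0.501, 0.415]
ft_force: [-0.2, 0.2, -0.1]
grip_width: 0.39
grip_force: 4.0
```

Call:
send_rows:
  motion:
    - {"claw":-1,"slide":[7.5,0,8.1],"delta_rot":[0,0.046,0]}
    - {"claw":-1,"slide":[13.8,0,16.5],"delta_rot":[0,0.089,0]}
    - {"claw":-1,"slide":[19,0,24.8],"delta_rot":[0,0.129,0]}
    - {"claw":-1,"slide":[23.1,0,32.7],"delta_rot":[0,0.165,0]}
    - {"claw":-1,"slide":[26.2,0,39.9],"delta_rot":[0,0.196,0]}

```text
time: 26.25
position: [0.621, -0.2263, 0.0397]
tool_rot: [-3.084, 0.511, 0.119]
ft_force: [1.2, 0.0, -0.9]
grip_width: 0.388
grip_force: 4.0
```

Call:
send_rows:
  motion:
    - {"claw":-1,"slide":[1,0,6],"delta_rot":[0,0.026,0]}
    - {"claw":-1,"slide":[1.6,0,11],"delta_rot":[0,0.047,0]}
    - {"claw":-1,"slide":[1.8,0,14.5],"delta_rot":[0,0.063,0]}
    - {"claw":-1,"slide":[2,0,17],"delta_rot":[0,0.072,0]}
    - {"claw":-1,"slide":[2,0,18],"delta_rot":[0,0.076,0]}

```text
time: 26.75
position: [0.621, -0.2263, 0.0226]
tool_rot: [-3.098, 0.513, 0.004]
ft_force: [-1.6, 0.1, 4.5]
grip_width: 0.392
grip_force: 6.5
```

```bash
python3 -c "
from h import *
s=st(); T=R.from_rotvec(s['tool_rot']).as_matrix(); print(T.round(3)); f=T[:,0]; print('plate mid', (s['position']-f*(.1272-.004)).round(4)); snap('scene','s9')"
```

```text
t 26.8 p [ 0.621  -0.2263  0.0226] j [ 0.69  0.58 -0.51  1.62  0.32  1.03 -1.81] F [-1.6  0.1  4.5] w 34.1 g 6.5
[[ 0.947 -0.322 -0.002]
 [-0.322 -0.947  0.002]
 [-0.003 -0.001 -1.   ]]
plate mid [ 0.5044 -0.1865  0.0229]
```

Call:
send_rows:
  motion:
    - {"claw":-1,"slide":[0,0,-1.5],"delta_rot":[0,0,0]}
    - {"claw":0.1,"slide":[0,0,-1.5],"delta_rot":[0,0,0]}
    - {"claw":0.1,"slide":[0,0,-1.5],"delta_rot":[0,0,0]}
    - {"claw":0.1,"slide":[0,0,-12],"delta_rot":[0,0,0]}
    - {"claw":0.1,"slide":[0,0,-42],"delta_rot":[0,0,0]}

```text
time: 27.3
position: [0.6195, -0.2258, 0.0629]
tool_rot: [-3.097, 0.513, 0.011]
ft_force: [0.1, -0.2, 0.3]
grip_width: 0.54
grip_force: 0.0
```

Call:
send_rows:
  motion:
    - {"claw":0,"slide":[0,0,-45],"delta_rot":[0,0,0]}
    - {"claw":-0.1,"slide":[0,0,-90],"delta_rot":[0,0,0]}
    - {"claw":-0.1,"slide":[-40,0,-90],"delta_rot":[0,0,0]}
    - {"claw":-0.1,"slide":[-80,0,-90],"delta_rot":[0,0,0]}
    - {"claw":-0.1,"slide":[-123,0,-90],"delta_rot":[0,0,0]}

```text
time: 27.8
position: [0.5049, -0.1864, 0.1562]
tool_rot: [-3.098, 0.513, -0.002]
ft_force: [-0.5, 1.0, 1.0]
grip_width: 0.451
grip_force: 0.0
```

Call:
send_rows:
  motion:
    - {"claw":-0.1,"slide":[0,0,0],"delta_rot":[0,0,-0.14]}
    - {"claw":-0.1,"slide":[0,0,0],"delta_rot":[0,0,-0.28]}
    - {"claw":-0.1,"slide":[0,0,0],"delta_rot":[0,0,-0.42]}
    - {"claw":-0.1,"slide":[0,0,0],"delta_rot":[0,0,-0.56]}
    - {"claw":-0.1,"slide":[0,0,0],"delta_rot":[0,0,-0.7]}

```text
time: 28.3
position: [0.5056, -0.1868, 0.1562]
tool_rot: [-3.085, -0.59, -0.001]
ft_force: [-0.1, -0.2, 0.0]
grip_width: 0.452
grip_force: 0.0
```

Call:
send_rows:
  motion:
    - {"claw":-0.1,"slide":[0,0,0],"delta_rot":[0,0,-0.14]}
    - {"claw":-0.1,"slide":[0,0,0],"delta_rot":[0,0,-0.28]}
    - {"claw":-0.1,"slide":[0,0,0],"delta_rot":[0,0,-0.42]}
    - {"claw":-0.1,"slide":[0,0,0],"delta_rot":[0,0,-0.56]}
    - {"claw":-0.1,"slide":[0,0,0],"delta_rot":[0,0,-0.7]}

```text
time: 28.8
position: [0.5056, -0.1868, 0.1561]
tool_rot: [-2.696, -1.612, -0.001]
ft_force: [-1.1, 0.3, 0.2]
grip_width: 0.451
grip_force: 0.0
```

Call:
send_rows:
  motion:
    - {"claw":-0.1,"slide":[0,0,0],"delta_rot":[0,0,-0.14]}
    - {"claw":-0.1,"slide":[0,0,0],"delta_rot":[0,0,-0.171]}
    - {"claw":-0.1,"slide":[0,0,0],"delta_rot":[0,0,-0.171]}
    - {"claw":-0.1,"slide":[0,0,0],"delta_rot":[0,0,-0.171]}

```text
time: 29.2
position: [0.5055, -0.1869, 0.1557]
tool_rot: [-2.554, -1.827, -0.001]
ft_force: [-0.1, 0.4, -0.2]
grip_width: 0.45
grip_force: 0.0
```

```bash
python3 -c "
from h import *
s=st(); go([.5044,-.1865,.051],tool(-18.8)); snap('scene','s10',(150,100,310,220),5)"
```

```text
t 29.2 p [ 0.5055 -0.1869  0.1557] j [ 1.    0.22 -0.78  1.82  0.17  1.17 -0.16] F [-0.1  0.4 -0.2] w 39.2 g 0.0
slide [-1.000e-01 -1.200e+00  1.047e+02] rot [-0.    -0.001 -0.001]
```

View pics/s10.png

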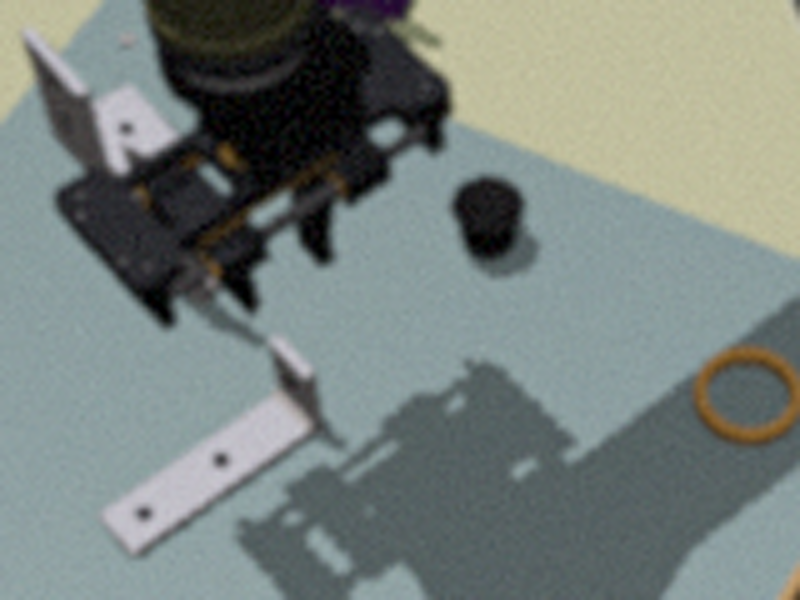

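Bracket B lies flat at (210,470), with its short leg up at (295,385). Bracket D is unchanged at (70,110). I grip the short leg and lift.

Call:
send_rows:
  motion:
    - {"claw":-0.1,"slide":[0,0,30],"delta_rot":[0,0,0]}
    - {"claw":-0.1,"slide":[0,0,60],"delta_rot":[0,0,0]}
    - {"claw":-0.1,"slide":[0,0,85],"delta_rot":[0,0,0]}
    - {"claw":-0.1,"slide":[0,0,104],"delta_rot":[0,0,0]}
    - {"claw":-0.1,"slide":[0,0,104],"delta_rot":[0,0,0]}

```text
time: 29.75
position: [0.5032, -0.1859, 0.0487]
tool_rot: [-2.549, -1.825, 0.003]
ft_force: [-0.7, 1.3, -0.0]
grip_width: 0.448
grip_force: 0.0
```

Call:
send_rows:
  motion:
    - {"claw":-0.4,"slide":[0,0,0],"delta_rot":[0,0,0]}
    - {"claw":-0.6,"slide":[0,0,0],"delta_rot":[0,0,0]}
    - {"claw":-1,"slide":[0,0,0],"delta_rot":[0,0,0]}
    - {"claw":-1,"slide":[0,0,0],"delta_rot":[0,0,0]}
    - {"claw":-1,"slide":[0,0,0],"delta_rot":[0,0,0]}
  grip_force: 35

```text
time: 30.25
position: [0.5059, -0.1871, 0.0518]
tool_rot: [2.554, 1.829, 0.002]
ft_force: [0.4, 0.5, 1.8]
grip_width: 0.09
grip_force: 35.0
```

Call:
send_rows:
  motion:
    - {"claw":-1,"slide":[0,0,-10],"delta_rot":[0,0,0]}
    - {"claw":-1,"slide":[0,0,-40],"delta_rot":[0,0,0]}
    - {"claw":-1,"slide":[0,0,-75],"delta_rot":[0,0,0]}
    - {"claw":-1,"slide":[0,0,-110],"delta_rot":[0,0,0]}
    - {"claw":-1,"slide":[0,0,-135],"delta_rot":[0,0,0]}

```text
time: 30.75
position: [0.5059, -0.1867, 0.189]
tool_rot: [2.554, 1.829, 0.002]
ft_force: [0.1, -0.2, -1.6]
grip_width: 0.088
grip_force: 35.0
```

```bash
python3 -c "
from h import *
s=st(); print(R.from_rotvec(s['tool_rot']).as_matrix().round(3)); go([.476,.1558,.19],tool(0))"
```

```text
t 30.8 p [ 0.5059 -0.1867  0.189 ] j [ 1.02  0.19 -0.79  1.78  0.14  1.23 -0.14] F [ 0.1 -0.2 -1.6] w 7.6 g 35.0
[[ 0.322  0.947  0.001]
 [ 0.947 -0.322  0.   ]
 [ 0.001  0.001 -1.   ]]
slide [ 314.7 -138.5   -0.9] rot [ 0.001 -0.001 -0.328]
```

Call:
send_rows:
  motion:
    - {"claw":-1,"slide":[30,-13.2,0],"delta_rot":[0,0,0]}
    - {"claw":-1,"slide":[70,-30.8,0],"delta_rot":[0,0,0]}
    - {"claw":-1,"slide":[110,-48.4,0],"delta_rot":[0,0,0]}
    - {"claw":-1,"slide":[150,-66,0],"delta_rot":[0,0,0]}
    - {"claw":-1,"slide":[190,-83.6,0],"delta_rot":[0,0,0]}

```text
time: 31.25
position: [0.4867, 0.0216, 0.1869]
tool_rot: [-2.554, -1.828, 0.0]
ft_force: [0.3, -0.6, -1.5]
grip_width: 0.087
grip_force: 35.0
```

Call:
send_rows:
  motion:
    - {"claw":-1,"slide":[40,-17.6,0],"delta_rot":[0,0,-0.1]}
    - {"claw":-1,"slide":[80,-35.2,0],"delta_rot":[0,0,-0.2]}
    - {"claw":-1,"slide":[110,-48.4,0],"delta_rot":[0,0,-0.29]}
    - {"claw":-1,"slide":[124.7,-54.9,0],"delta_rot":[0,0,-0.328]}
    - {"claw":-1,"slide":[124.7,-54.9,0],"delta_rot":[0,0,-0.328]}

```text
time: 31.75
position: [0.4749, 0.158, 0.187]
tool_rot: [-2.215, -2.225, -0.001]
ft_force: [-0.1, 0.5, -1.6]
grip_width: 0.092
grip_force: 35.0
```

Call:
send_rows:
  motion:
    - {"claw":-1,"slide":[0,0,20],"delta_rot":[0,0,0]}
    - {"claw":-1,"slide":[0,0,50],"delta_rot":[0,0,0]}
    - {"claw":-1,"slide":[0,0,80],"delta_rot":[0,0,0]}
    - {"claw":-1,"slide":[0,0,96],"delta_rot":[0,0,0]}
    - {"claw":-1,"slide":[0,0,96],"delta_rot":[0,0,0]}

```text
time: 32.25
position: [0.4742, 0.1535, 0.0886]
tool_rot: [-2.221, -2.216, 0.006]
ft_force: [-0.5, 0.9, -0.7]
grip_width: 0.088
grip_force: 35.0
```

Call:
send_rows:
  motion:
    - {"claw":-1,"slide":[0,0,0],"delta_rot":[0,0,0]}
    - {"claw":-1,"slide":[0,0,0],"delta_rot":[0,0,0]}
    - {"claw":-1,"slide":[0,0,0],"delta_rot":[0,0,0]}

```text
time: 32.55
position: [0.4766, 0.1559, 0.092]
tool_rot: [2.222, 2.221, 0.004]
ft_force: [-0.1, 0.2, -0.6]
grip_width: 0.089
grip_force: 35.0
```

```bash
python3 -c "
from h import *
s=st(); go([.476,.1558,.0738],tool(0))"
```

```text
t 32.5 p [0.4766 0.1559 0.092 ] j [ 0.56  0.29 -1.03  1.96  0.28  1.04 -0.59] F [-0.1  0.2 -0.6] w 7.7 g 35.0
slide [-0.1 -0.6 18.2] rot [ 0.002 -0.001 -0.   ]
```

Call:
send_rows:
  motion:
    - {"claw":-1,"slide":[0,-0.5,4],"delta_rot":[0,0,0]}
    - {"claw":-1,"slide":[0,-0.5,8],"delta_rot":[0,0,0]}
    - {"claw":-1,"slide":[0,-0.5,11],"delta_rot":[0,0,0]}
    - {"claw":-1,"slide":[0,-0.5,14],"delta_rot":[0,0,0]}
    - {"claw":-1,"slide":[0,-0.5,16],"delta_rot":[0,0,0]}

```text
time: 33.05
position: [0.4748, 0.1558, 0.0742]
tool_rot: [-2.22, -2.22, -0.0]
ft_force: [-1.1, -0.6, -1.1]
grip_width: 0.088
grip_force: 35.0
```

Call:
send_rows:
  motion:
    - {"claw":-1,"slide":[0,0,1],"delta_rot":[0,0,0]}
    - {"claw":-1,"slide":[0,0,2],"delta_rot":[0,0,0]}
    - {"claw":-1,"slide":[0,0,3],"delta_rot":[0,0,0]}
    - {"claw":-1,"slide":[0,0,3],"delta_rot":[0,0,0]}
    - {"claw":-1,"slide":[0,0,3],"delta_rot":[0,0,0]}

```text
time: 33.55
position: [0.4771, 0.1558, 0.0737]
tool_rot: [2.221, 2.22, 0.004]
ft_force: [-0.9, -2.4, 12.5]
grip_width: 0.089
grip_force: 35.0
```

```bash
python3 -c "
from h import *
s=st(); snap('scene','s11',(265,195,385,285),6)"
```

```text
t 33.5 p [0.4771 0.1558 0.0737] j [ 0.54  0.32 -1.01  1.98  0.32  1.01 -0.62] F [-0.9 -2.4 12.5] w 7.7 g 35.0
```

TCP z = 0.0737 with contact, which is floor height, so B is seated. I release and go to narrow bracket C.

Call:
send_rows:
  motion:
    - {"claw":-0.4,"slide":[0,0,-2],"delta_rot":[0,0,0]}
    - {"claw":-0.4,"slide":[0,0,-2],"delta_rot":[0,0,0]}
    - {"claw":-0.4,"slide":[0,0,-2],"delta_rot":[0,0,0]}
    - {"claw":-0.4,"slide":[0,0,-15],"delta_rot":[0,0,0]}
    - {"claw":-0.4,"slide":[0,0,-40],"delta_rot":[0,0,0]}

```text
time: 34.1
position: [0.4735, 0.1555, 0.1111]
tool_rot: [-2.218, -2.219, 0.003]
ft_force: [-0.2, -0.3, 0.6]
grip_width: 0.298
grip_force: 0.0
```

Call:
send_rows:
  motion:
    - {"claw":-0.4,"slide":[0,0,-40],"delta_rot":[0,0,0]}
    - {"claw":-0.2,"slide":[0,0,-80],"delta_rot":[0,0,0]}
    - {"claw":0.1,"slide":[0,0,-120],"delta_rot":[0,0,0]}
    - {"claw":0.2,"slide":[-20,0,-138],"delta_rot":[0,0,0]}
    - {"claw":0.2,"slide":[-60,0,-138],"delta_rot":[0,0,0]}

```text
time: 34.6
position: [0.4766, 0.0994, 0.2536]
tool_rot: [2.211, 2.229, 0.01]
ft_force: [0.6, -0.0, -1.3]
grip_width: 0.557
grip_force: 0.0
```

Call:
send_rows:
  motion:
    - {"claw":0.2,"slide":[-45,0,0],"delta_rot":[0,0,0]}
    - {"claw":0.2,"slide":[-90,0,0],"delta_rot":[0,0,0]}
    - {"claw":0.2,"slide":[-135,0,0],"delta_rot":[0,0,0]}
    - {"claw":0.2,"slide":[-180,0,0],"delta_rot":[0,0,0]}
    - {"claw":0.2,"slide":[-225,-2,0],"delta_rot":[0,0,0]}

```text
time: 35.1
position: [0.4731, -0.1309, 0.2501]
tool_rot: [-2.22, -2.222, -0.001]
ft_force: [0.9, 0.5, -0.2]
grip_width: 0.598
grip_force: 0.0
```

Call:
send_rows:
  motion:
    - {"claw":0.2,"slide":[-45,0,0],"delta_rot":[0,0,0.13]}
    - {"claw":0.2,"slide":[-90,0,0],"delta_rot":[0,0,0.27]}
    - {"claw":0.2,"slide":[-130,-1,0],"delta_rot":[0,0,0.41]}
    - {"claw":0.2,"slide":[-166,-1,0],"delta_rot":[0,0,0.55]}
    - {"claw":0.2,"slide":[-166,-1,0],"delta_rot":[0,0,0.69]}

```text
time: 35.6
position: [0.4703, -0.3018, 0.2488]
tool_rot: [-2.85, -1.319, 0.001]
ft_force: [0.3, 0.5, -1.1]
grip_width: 0.599
grip_force: 0.0
```

Call:
send_rows:
  motion:
    - {"claw":0.2,"slide":[0,0,0],"delta_rot":[0,0,0.14]}
    - {"claw":0.2,"slide":[0,0,0],"delta_rot":[0,0,0.28]}
    - {"claw":0.2,"slide":[0,0,0],"delta_rot":[0,0,0.42]}
    - {"claw":0.2,"slide":[0,0,0],"delta_rot":[0,0,0.56]}
    - {"claw":0.2,"slide":[0,0,0],"delta_rot":[0,0,0.7]}

```text
time: 36.1
position: [0.4723, -0.295, 0.2497]
tool_rot: [-3.128, -0.276, -0.0]
ft_force: [0.2, -0.1, -0.0]
grip_width: 0.602
grip_force: 0.0
```

Call:
send_rows:
  motion:
    - {"claw":0.2,"slide":[0,0,0],"delta_rot":[0,0,0.12]}
    - {"claw":0.2,"slide":[0,0,0],"delta_rot":[0,0,0.12]}
    - {"claw":0.2,"slide":[0,0,0],"delta_rot":[0,0,0.12]}

```text
time: 36.4
position: [0.4723, -0.2952, 0.2494]
tool_rot: [-3.138, -0.101, 0.0]
ft_force: [0.1, -0.8, -0.4]
grip_width: 0.597
grip_force: 0.0
```

```bash
python3 -c "
from seen import *
s=st(); go([.472,-.295,.1465],tool(-86.5)); snap('top','t12')
diff('top',{'D':(345,205,387,240)})"
```

```text
t 36.4 p [ 0.4723 -0.2952  0.2494] j [ 1.04  0.16 -0.58  1.66  0.09  1.35 -1.07] F [ 0.1 -0.8 -0.4] w 52.0 g 0.0
slide [-2.000e-01 -1.000e-01  1.029e+02] rot [-0.002  0.     0.003]
top D mean 48.9 changed px 1298
```

Call:
send_rows:
  motion:
    - {"claw":0.2,"slide":[0,0,30],"delta_rot":[0,0,0]}
    - {"claw":0.2,"slide":[0,0,60],"delta_rot":[0,0,0]}
    - {"claw":0.2,"slide":[0,0,83],"delta_rot":[0,0,0]}
    - {"claw":0.2,"slide":[0,0,103],"delta_rot":[0,0,0]}
    - {"claw":0.2,"slide":[0,0,103],"delta_rot":[0,0,0]}

```text
time: 37.0
position: [0.4702, -0.2943, 0.1432]
tool_rot: [-3.135, -0.098, 0.008]
ft_force: [0.4, -0.6, 0.8]
grip_width: 0.601
grip_force: 0.0
```

Call:
send_rows:
  motion:
    - {"claw":0,"slide":[0,0,0],"delta_rot":[0,0,0]}
    - {"claw":-0.1,"slide":[0,0,0],"delta_rot":[0,0,0]}
    - {"claw":-0.2,"slide":[0,0,0],"delta_rot":[0,0,0]}
    - {"claw":-0.4,"slide":[0,0,0],"delta_rot":[0,0,0]}
    - {"claw":-1,"slide":[0,0,0],"delta_rot":[0,0,0]}
  grip_force: 6

```text
time: 37.5
position: [0.4727, -0.2958, 0.147]
tool_rot: [-3.14, -0.095, -0.001]
ft_force: [-0.7, -0.6, 2.4]
grip_width: 0.388
grip_force: 6.0
```

```bash
python3 tip.py .135 | sed -n '1,2p;9,16p;28,40p'
```

```text
t 37.5 p [ 0.4727 -0.2958  0.147 ] j [ 1.02  0.24 -0.58  1.79  0.14  1.15 -1.11] F [-0.7 -0.6  2.4] w 33.8 g 6.0
h 0.1275 az -86.5 corner [ 0.4767 -0.2955  0.    ]
[9.2, -0.0, 0.0] [0.0, -0.063, -0.0]
[19.8, -0.0, 0.8] [-0.0, -0.135, -0.0]
[31.4, -0.0, 2.5] [-0.0, -0.215, 0.0]
[43.8, -0.0, 5.4] [0.0, -0.301, 0.0]
[56.0, -0.0, 9.5] [0.0, -0.364, -0.0]

[11.2, -0.0, 0.6] [-0.0, 0.048, -0.0]
[22.6, -0.0, 2.4] [-0.0, 0.097, 0.0]
[1.6, -0.0, 11.9] [0.0, 0.047, 0.0]
[1.9, 0.0, 15.7] [0.0, 0.063, 0.0]
[2.0, 0.0, 18.1] [0.0, 0.072, 0.0]
[2.0, -0.0, 18.9] [0.0, 0.075, 0.0]
```

Same path as for B.

Call:
send_rows:
  motion:
    - {"claw":-1,"slide":[0.9,0,0],"delta_rot":[0,-0.007,0]}
    - {"claw":-1,"slide":[3.6,0,0],"delta_rot":[0,-0.026,0]}
    - {"claw":-1,"slide":[8.1,0,0],"delta_rot":[0,-0.056,0]}
    - {"claw":-1,"slide":[14.3,0,0.3],"delta_rot":[0,-0.098,0]}
    - {"claw":-1,"slide":[22,0,1.1],"delta_rot":[0,-0.151,0]}

```text
time: 38.0
position: [0.4945, -0.2946, 0.1456]
tool_rot: [3.126, 0.094, -0.24]
ft_force: [0.2, -0.3, 3.9]
grip_width: 0.387
grip_force: 6.0
```

Call:
send_rows:
  motion:
    - {"claw":-1,"slide":[9.2,0,0],"delta_rot":[0,-0.063,0]}
    - {"claw":-1,"slide":[19.8,0,0.8],"delta_rot":[0,-0.135,0]}
    - {"claw":-1,"slide":[31.4,0,2.5],"delta_rot":[0,-0.215,0]}
    - {"claw":-1,"slide":[43.8,0,5.4],"delta_rot":[0,-0.301,0]}
    - {"claw":-1,"slide":[56,0,9.5],"delta_rot":[0,-0.364,0]}

```text
time: 38.5
position: [0.5495, -0.2902, 0.1265]
tool_rot: [3.021, 0.093, -0.801]
ft_force: [1.6, -0.6, 2.7]
grip_width: 0.39
grip_force: 6.0
```

Call:
send_rows:
  motion:
    - {"claw":-1,"slide":[11.2,0,0.6],"delta_rot":[0,0.048,0]}
    - {"claw":-1,"slide":[22.6,0,2.4],"delta_rot":[0,0.097,0]}
    - {"claw":-1,"slide":[33.8,0,5.5],"delta_rot":[0,0.146,0]}
    - {"claw":-1,"slide":[44.6,0,9.8],"delta_rot":[0,0.195,0]}
    - {"claw":-1,"slide":[54.7,0,15.1],"delta_rot":[0,0.243,0]}
  grip_force: 4

```text
time: 39.0
position: [0.5887, -0.2877, 0.0856]
tool_rot: [3.105, 0.096, -0.424]
ft_force: [-0.0, -0.0, -0.0]
grip_width: 0.393
grip_force: 4.0
```

Call:
send_rows:
  motion:
    - {"claw":-1,"slide":[7.5,0,8.1],"delta_rot":[0,0.046,0]}
    - {"claw":-1,"slide":[13.8,0,16.5],"delta_rot":[0,0.089,0]}
    - {"claw":-1,"slide":[19,0,24.8],"delta_rot":[0,0.129,0]}
    - {"claw":-1,"slide":[23.1,0,32.7],"delta_rot":[0,0.165,0]}
    - {"claw":-1,"slide":[26.2,0,39.9],"delta_rot":[0,0.196,0]}

```text
time: 39.5
position: [0.6026, -0.2867, 0.0401]
tool_rot: [3.138, 0.096, -0.12]
ft_force: [1.6, 0.8, -1.3]
grip_width: 0.39
grip_force: 4.0
```

Call:
send_rows:
  motion:
    - {"claw":-1,"slide":[1,0,6],"delta_rot":[0,0.026,0]}
    - {"claw":-1,"slide":[1.6,0,11],"delta_rot":[0,0.047,0]}
    - {"claw":-1,"slide":[1.8,0,14.5],"delta_rot":[0,0.063,0]}
    - {"claw":-1,"slide":[2,0,17],"delta_rot":[0,0.072,0]}
    - {"claw":-1,"slide":[2,0,18.3],"delta_rot":[0,0.076,0]}

```text
time: 40.0
position: [0.6026, -0.2869, 0.0225]
tool_rot: [-3.138, -0.096, 0.003]
ft_force: [-2.1, 0.9, 4.4]
grip_width: 0.392
grip_force: 7.2
```

```bash
python3 -c "
from h import *
s=st(); T=R.from_rotvec(s['tool_rot']).as_matrix(); print(T.round(3)); f=T[:,0]; print('plate mid', (s['position']-f*(.1272-.004)).round(4)); snap('scene','s13')"
```

```text
t 40.0 p [ 0.6026 -0.2869  0.0225] j [ 0.83  0.61 -0.57  1.6   0.37  1.04 -1.35] F [-2.1  0.9  4.4] w 34.1 g 7.2
[[ 0.998  0.061 -0.002]
 [ 0.061 -0.998  0.002]
 [-0.002 -0.002 -1.   ]]
plate mid [ 0.4796 -0.2944  0.0227]
```

Call:
send_rows:
  motion:
    - {"claw":-1,"slide":[0,0,-1.5],"delta_rot":[0,0,0]}
    - {"claw":0.1,"slide":[0,0,-1.5],"delta_rot":[0,0,0]}
    - {"claw":0.1,"slide":[0,0,-1.5],"delta_rot":[0,0,0]}
    - {"claw":0.1,"slide":[0,0,-12],"delta_rot":[0,0,0]}
    - {"claw":0.1,"slide":[0,0,-42],"delta_rot":[0,0,0]}

```text
time: 40.55
position: [0.6009, -0.2865, 0.0629]
tool_rot: [-3.136, -0.096, 0.009]
ft_force: [-0.4, -0.7, 0.3]
grip_width: 0.543
grip_force: 0.0
```

Call:
send_rows:
  motion:
    - {"claw":0,"slide":[0,0,-45],"delta_rot":[0,0,0]}
    - {"claw":-0.1,"slide":[0,0,-90],"delta_rot":[0,0,0]}
    - {"claw":-0.1,"slide":[-40,0,-90],"delta_rot":[0,0,0]}
    - {"claw":-0.1,"slide":[-80,0,-90],"delta_rot":[0,0,0]}
    - {"claw":-0.1,"slide":[-123,0,-90],"delta_rot":[0,0,0]}

```text
time: 41.05
position: [0.4799, -0.2946, 0.1563]
tool_rot: [-3.14, -0.097, -0.002]
ft_force: [-0.3, -0.4, 0.1]
grip_width: 0.45
grip_force: 0.0
```

Call:
send_rows:
  motion:
    - {"claw":-0.1,"slide":[0,0,0],"delta_rot":[0,0,-0.14]}
    - {"claw":-0.1,"slide":[0,0,0],"delta_rot":[0,0,-0.28]}
    - {"claw":-0.1,"slide":[0,0,0],"delta_rot":[0,0,-0.42]}
    - {"claw":-0.1,"slide":[0,0,0],"delta_rot":[0,0,-0.56]}
    - {"claw":-0.1,"slide":[0,0,0],"delta_rot":[0,0,-0.7]}

```text
time: 41.55
position: [0.4806, -0.2948, 0.1562]
tool_rot: [-2.913, -1.175, -0.0]
ft_force: [-0.4, 0.8, 0.6]
grip_width: 0.446
grip_force: 0.0
```

Call:
send_rows:
  motion:
    - {"claw":-0.1,"slide":[0,0,0],"delta_rot":[0,0,-0.14]}
    - {"claw":-0.1,"slide":[0,0,0],"delta_rot":[0,0,-0.28]}
    - {"claw":-0.1,"slide":[0,0,0],"delta_rot":[0,0,-0.42]}
    - {"claw":-0.1,"slide":[0,0,0],"delta_rot":[0,0,-0.56]}
    - {"claw":-0.1,"slide":[0,0,0],"delta_rot":[0,0,-0.7]}

```text
time: 42.05
position: [0.4806, -0.2948, 0.1561]
tool_rot: [-2.334, -2.103, -0.0]
ft_force: [-0.3, -0.3, -0.5]
grip_width: 0.446
grip_force: 0.0
```

Call:
send_rows:
  motion:
    - {"claw":-0.1,"slide":[0,0,0],"delta_rot":[0,0,-0.14]}
    - {"claw":-0.1,"slide":[0,0,0],"delta_rot":[0,0,-0.171]}
    - {"claw":-0.1,"slide":[0,0,0],"delta_rot":[0,0,-0.171]}
    - {"claw":-0.1,"slide":[0,0,0],"delta_rot":[0,0,-0.171]}

```text
time: 42.45
position: [0.4804, -0.2949, 0.1554]
tool_rot: [-2.155, -2.285, -0.001]
ft_force: [0.9, -0.2, 0.8]
grip_width: 0.45
grip_force: 0.0
```

```bash
python3 -c "
from h import *
s=st(); go([.480,-.2944,.051],tool(3.5)); snap('scene','s14')"
```

```text
t 42.5 p [ 0.4804 -0.2949  0.1554] j [ 1.26  0.31 -0.88  1.76  0.26  1.19  0.36] F [ 0.9 -0.2  0.8] w 39.2 g 0.0
slide [  0.4  -0.3 104.4] rot [-0.    -0.001 -0.002]
```

Call:
send_rows:
  motion:
    - {"claw":-0.1,"slide":[0,0,30],"delta_rot":[0,0,0]}
    - {"claw":-0.1,"slide":[0,0,60],"delta_rot":[0,0,0]}
    - {"claw":-0.1,"slide":[0,0,85],"delta_rot":[0,0,0]}
    - {"claw":-0.1,"slide":[0,0,104],"delta_rot":[0,0,0]}
    - {"claw":-0.1,"slide":[0,0,104],"delta_rot":[0,0,0]}

```text
time: 43.0
position: [0.4783, -0.2936, 0.0485]
tool_rot: [-2.149, -2.282, -0.0]
ft_force: [0.0, -0.0, -0.1]
grip_width: 0.451
grip_force: 0.0
```

Call:
send_rows:
  motion:
    - {"claw":-0.4,"slide":[0,0,0],"delta_rot":[0,0,0]}
    - {"claw":-0.6,"slide":[0,0,0],"delta_rot":[0,0,0]}
    - {"claw":-1,"slide":[0,0,0],"delta_rot":[0,0,0]}
    - {"claw":-1,"slide":[0,0,0],"delta_rot":[0,0,0]}
    - {"claw":-1,"slide":[0,0,0],"delta_rot":[0,0,0]}
  grip_force: 35

```text
time: 43.5
position: [0.4803, -0.295, 0.0517]
tool_rot: [-2.152, -2.287, -0.0]
ft_force: [0.4, -0.6, 3.5]
grip_width: 0.09
grip_force: 35.0
```

Call:
send_rows:
  motion:
    - {"claw":-1,"slide":[0,0,-10],"delta_rot":[0,0,0]}
    - {"claw":-1,"slide":[0,0,-40],"delta_rot":[0,0,0]}
    - {"claw":-1,"slide":[0,0,-75],"delta_rot":[0,0,0]}
    - {"claw":-1,"slide":[0,0,-110],"delta_rot":[0,0,0]}
    - {"claw":-1,"slide":[0,0,-135],"delta_rot":[0,0,0]}

```text
time: 44.0
position: [0.481, -0.2948, 0.1889]
tool_rot: [2.152, 2.288, 0.001]
ft_force: [0.6, -0.6, -1.9]
grip_width: 0.087
grip_force: 35.0
```

```bash
python3 -c "
from h import *
s=st(); print(R.from_rotvec(s['tool_rot']).as_matrix().round(3)); go([.476,.3658,.19],tool(0))"
```

```text
t 44.0 p [ 0.481  -0.2948  0.1889] j [ 1.28  0.28 -0.9   1.72  0.23  1.25  0.39] F [ 0.6 -0.6 -1.9] w 7.6 g 35.0
[[-0.061  0.998  0.001]
 [ 0.998  0.061  0.   ]
 [-0.     0.001 -1.   ]]
slide [659.7  35.6  -1. ] rot [0.001 0.    0.061]
```

Call:
send_rows:
  motion:
    - {"claw":-1,"slide":[30,1.6,0],"delta_rot":[0,0,0]}
    - {"claw":-1,"slide":[75,4,0],"delta_rot":[0,0,0]}
    - {"claw":-1,"slide":[120,6.5,0],"delta_rot":[0,0,0]}
    - {"claw":-1,"slide":[165,8.9,0],"delta_rot":[0,0,0]}
    - {"claw":-1,"slide":[210,11.3,0],"delta_rot":[0,0,0]}

```text
time: 44.5
position: [0.4783, -0.0826, 0.1868]
tool_rot: [-2.152, -2.288, 0.0]
ft_force: [1.3, 0.4, -1.2]
grip_width: 0.089
grip_force: 35.0
```

Call:
send_rows:
  motion:
    - {"claw":-1,"slide":[45,2.4,0],"delta_rot":[0,0,0]}
    - {"claw":-1,"slide":[90,4.9,0],"delta_rot":[0,0,0]}
    - {"claw":-1,"slide":[135,7.3,0],"delta_rot":[0,0,0]}
    - {"claw":-1,"slide":[180,9.7,0],"delta_rot":[0,0,0]}
    - {"claw":-1,"slide":[225,12.1,0],"delta_rot":[0,0,0]}

```text
time: 45.0
position: [0.4767, 0.1423, 0.1874]
tool_rot: [2.153, 2.287, -0.0]
ft_force: [1.2, 0.8, -2.0]
grip_width: 0.089
grip_force: 35.0
```

Call:
send_rows:
  motion:
    - {"claw":-1,"slide":[45,2.4,0],"delta_rot":[0,0,0.02]}
    - {"claw":-1,"slide":[90,4.9,0],"delta_rot":[0,0,0.04]}
    - {"claw":-1,"slide":[135,7.3,0],"delta_rot":[0,0,0.061]}
    - {"claw":-1,"slide":[180,9.7,0],"delta_rot":[0,0,0.061]}
    - {"claw":-1,"slide":[224.7,12.1,0],"delta_rot":[0,0,0.061]}

```text
time: 45.5
position: [0.4753, 0.3673, 0.1872]
tool_rot: [-2.221, -2.22, 0.0]
ft_force: [0.7, 0.3, -0.3]
grip_width: 0.086
grip_force: 35.0
```

Call:
send_rows:
  motion:
    - {"claw":-1,"slide":[0,0,0],"delta_rot":[0,0,0]}
    - {"claw":-1,"slide":[0,0,0],"delta_rot":[0,0,0]}
    - {"claw":-1,"slide":[0,0,0],"delta_rot":[0,0,0]}
    - {"claw":-1,"slide":[0,0,0],"delta_rot":[0,0,0]}

```text
time: 45.9
position: [0.4766, 0.3637, 0.1871]
tool_rot: [-2.225, -2.218, 0.0]
ft_force: [-0.1, -0.5, -1.3]
grip_width: 0.088
grip_force: 35.0
```

```bash
python3 -c "
from h import *
s=st(); go([.476,.3658,.0918],tool(0))"
```

```text
t 45.9 p [0.4766 0.3637 0.1871] j [ 0.17  0.47 -1.11  1.63  0.43  1.32 -1.01] F [-0.1 -0.5 -1.3] w 7.7 g 35.0
slide [ 2.1 -0.6 95.3] rot [-0.    -0.    -0.003]
```

Call:
send_rows:
  motion:
    - {"claw":-1,"slide":[1.5,-0.5,20],"delta_rot":[0,0,0]}
    - {"claw":-1,"slide":[1.5,-0.5,50],"delta_rot":[0,0,0]}
    - {"claw":-1,"slide":[1.5,-0.5,80],"delta_rot":[0,0,0]}
    - {"claw":-1,"slide":[1.5,-0.5,95],"delta_rot":[0,0,0]}
    - {"claw":-1,"slide":[1.5,-0.5,95],"delta_rot":[0,0,0]}

```text
time: 46.4
position: [0.4747, 0.3649, 0.0902]
tool_rot: [-2.223, -2.218, 0.006]
ft_force: [-0.4, -0.2, -1.7]
grip_width: 0.084
grip_force: 35.0
```

Call:
send_rows:
  motion:
    - {"claw":-1,"slide":[0,0,0],"delta_rot":[0,0,0]}
    - {"claw":-1,"slide":[0,0,0],"delta_rot":[0,0,0]}
    - {"claw":-1,"slide":[0,0,0],"delta_rot":[0,0,0]}

```text
time: 46.7
position: [0.4757, 0.368, 0.0936]
tool_rot: [-2.221, -2.221, -0.005]
ft_force: [-0.4, -0.4, -1.6]
grip_width: 0.088
grip_force: 35.0
```

```bash
python3 -c "
from h import *
s=st(); go([.476,.3658,.0738],tool(0))"
```

```text
t 46.7 p [0.4757 0.368  0.0936] j [ 0.11  0.56 -1.04  1.72  0.52  1.16 -1.08] F [-0.4 -0.4 -1.6] w 7.7 g 35.0
slide [-2.3  0.3 19.8] rot [ 0.001 -0.003 -0.   ]
```

Call:
send_rows:
  motion:
    - {"claw":-1,"slide":[-2,0,2],"delta_rot":[0,0,0]}
    - {"claw":-1,"slide":[-2,0,6],"delta_rot":[0,0,0]}
    - {"claw":-1,"slide":[-2,0,9],"delta_rot":[0,0,0]}
    - {"claw":-1,"slide":[-2,0,9],"delta_rot":[0,0,0]}
    - {"claw":-1,"slide":[-2,0,9],"delta_rot":[0,0,0]}

```text
time: 47.2
position: [0.4748, 0.3654, 0.0829]
tool_rot: [-2.22, -2.22, -0.0]
ft_force: [-0.1, 0.1, -0.9]
grip_width: 0.092
grip_force: 35.0
```

```bash
python3 -c "
from h import *
s=st(); go([.476,.3658,.0738],tool(0))"
```

```text
t 47.2 p [0.4748 0.3654 0.0829] j [ 0.11  0.57 -1.03  1.73  0.53  1.15 -1.08] F [-0.1  0.1 -0.9] w 8.0 g 35.0
slide [0.4 1.2 9.1] rot [-0.001 -0.001  0.   ]
```

Call:
send_rows:
  motion:
    - {"claw":-1,"slide":[0,0.7,2],"delta_rot":[0,0,0]}
    - {"claw":-1,"slide":[0,0.7,4],"delta_rot":[0,0,0]}
    - {"claw":-1,"slide":[0,0.7,6],"delta_rot":[0,0,0]}
    - {"claw":-1,"slide":[0,0.7,8],"delta_rot":[0,0,0]}
    - {"claw":-1,"slide":[0,0.7,9],"delta_rot":[0,0,0]}

```text
time: 47.7
position: [0.4799, 0.3664, 0.0808]
tool_rot: [2.219, 2.216, 0.011]
ft_force: [-2.4, -9.1, 37.3]
grip_width: 0.089
grip_force: 35.0
```

Call:
send_rows:
  motion:
    - {"claw":-1,"slide":[0,0,1],"delta_rot":[0,0,0]}
    - {"claw":-1,"slide":[0,0,1],"delta_rot":[0,0,0]}
    - {"claw":-1,"slide":[0,0,1],"delta_rot":[0,0,0]}
    - {"claw":-1,"slide":[0,0,1],"delta_rot":[0,0,0]}

```text
time: 48.1
position: [0.4806, 0.3667, 0.0807]
tool_rot: [2.219, 2.216, 0.014]
ft_force: [-1.6, -8.6, 37.2]
grip_width: 0.089
grip_force: 35.0
```

```bash
python3 -c "
from h import *
s=st(); snap('scene','s15',(255,195,415,315),5)"
```

```text
t 48.1 p [0.4806 0.3667 0.0807] j [ 0.1   0.57 -1.03  1.73  0.54  1.14 -1.09] F [-1.6 -8.6 37.2] w 7.7 g 35.0
```

Call:
send_rows:
  motion:
    - {"claw":-1,"slide":[0,0,-5],"delta_rot":[0,0,0]}
    - {"claw":-1,"slide":[0,0,-10],"delta_rot":[0,0,0]}
    - {"claw":-1,"slide":[0,0,-12],"delta_rot":[0,0,0]}
    - {"claw":-1,"slide":[0,0,-12],"delta_rot":[0,0,0]}
    - {"claw":-1,"slide":[0,0,-12],"delta_rot":[0,0,0]}

```text
time: 48.65
position: [0.4752, 0.3651, 0.0843]
tool_rot: [-2.22, -2.22, 0.001]
ft_force: [-0.3, -0.1, -1.9]
grip_width: 0.093
grip_force: 35.0
```

```bash
python3 -c "
from h import *
s=st(); go([.476,.3658,.0738],tool(0));im=snap('scene','s16',(285,195,395,285),7)
a=cv2.imread('pics/s16.png');b=cv2.imread('pics/s15_raw.png')
b=cv2.resize(b[195:285,285:395],None,fx=3.6,fy=3.6,interpolation=cv2.INTER_CUBIC)
t=ctrl.get_image('top')['color'][150:240,110:220]; t=cv2.resize(t,None,fx=3.6,fy=3.6,interpolation=cv2.INTER_CUBIC)
cv2.imwrite('pics/cmp.png',np.hstack([b,t]))"
```

```text
t 48.6 p [0.4752 0.3651 0.0843] j [ 0.11  0.57 -1.03  1.73  0.53  1.15 -1.08] F [-0.3 -0.1 -1.9] w 8.1 g 35.0
slide [ 0.6  0.8 10.5] rot [-0.002 -0.001  0.   ]
```

View pics/cmp.png

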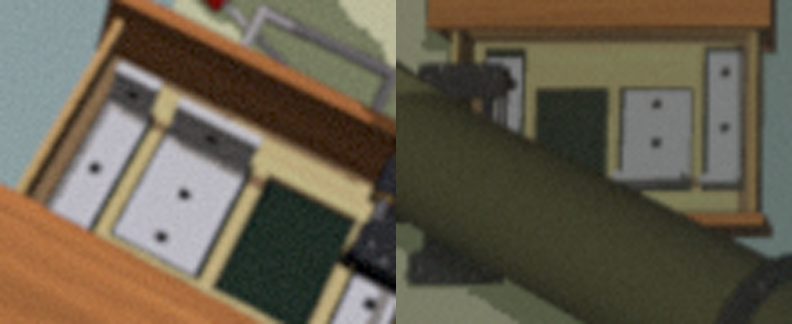

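Brackets B (95,165) and A (185,195) sit flush in their pockets. C (505,90) stopped on the rim. The contact force points to −y, so I shift C a little to −y. First I check that the drawer has not moved.

Run:
```python
from h import *
im=ctrl.get_image('scene'); a=cv2.cvtColor(im['color'],cv2.COLOR_BGR2GRAY).astype(np.float32)
print([w2pix(im,p).round(0) for p in([.432,.15,.108],[.44,.12,.08],[.387,.26,.094])])
for nm in('scene1','s7','s8','s11','s15'):
    b=cv2.cvtColor(cv2.imread(f'pics/{nm}_raw.png'),cv2.COLOR_BGR2GRAY).astype(np.float32)
    for box in((310,188,340,215),(335,185,390,215)):
        x0,y0,x1,y1=box; s,r=cv2.phaseCorrelate(b[y0:y1,x0:x1],a[y0:y1,x0:x1],cv2.createHanningWindow((x1-x0,y1-y0),cv2.CV_32F)); print(nm,box,np.round(s,2),round(r,2))
p=w2pix(im,[.427,.2,.108]);q=w2pix(im,[.437,.2,.108]); print('10mm x ->',(q-p).round(2))
```

```text
[array([331., 195.]), array([317., 198.]), array([376., 203.])]
scene1 (310, 188, 340, 215) [-1.    2.51] 1.12
scene1 (335, 185, 390, 215) [-0.34 -0.1 ] 0.5
s7 (310, 188, 340, 215) [-1.28  2.77] 0.98
s7 (335, 185, 390, 215) [1.19 1.23] 0.17
s8 (310, 188, 340, 215) [-1.25  2.62] 0.55
s8 (335, 185, 390, 215) [-0.23 -3.05] 0.44
s11 (310, 188, 340, 215) [-5.82 -0.48] 0.13
s11 (335, 185, 390, 215) [10.67 14.34] 0.13
s15 (310, 188, 340, 215) [0.68 1.55] 0.41
s15 (335, 185, 390, 215) [-0.02 -0.11] 0.96
10mm x -> [-1.61  2.94]
```

The drawer has moved in by about 8.7 mm, dragged by the earlier downward presses, so C met the front rim. I place C at x ≈ 0.4847 instead.

Call:
send_rows:
  motion:
    - {"claw":-1,"slide":[0,3,-3],"delta_rot":[0,0,0]}
    - {"claw":-1,"slide":[-0.5,7,-3],"delta_rot":[0,0,0]}
    - {"claw":-1,"slide":[-0.5,9,-3],"delta_rot":[0,0,0]}
    - {"claw":-1,"slide":[-0.5,9,-3],"delta_rot":[0,0,0]}
    - {"claw":-1,"slide":[-0.5,9,-3],"delta_rot":[0,0,0]}

```text
time: 49.3
position: [0.4846, 0.3649, 0.088]
tool_rot: [-2.22, -2.22, -0.001]
ft_force: [0.1, 0.6, -1.3]
grip_width: 0.09
grip_force: 35.0
```

Call:
send_rows:
  motion:
    - {"claw":-1,"slide":[0,0,0],"delta_rot":[0,0,0]}
    - {"claw":-1,"slide":[0,0,0],"delta_rot":[0,0,0]}
    - {"claw":-1,"slide":[0,0,0],"delta_rot":[0,0,0]}

```text
time: 49.6
position: [0.4845, 0.365, 0.0881]
tool_rot: [-2.22, -2.221, -0.001]
ft_force: [0.2, -0.5, -1.0]
grip_width: 0.091
grip_force: 35.0
```

```bash
python3 -c "
from h import *
s=st(); go([.4847,.3647,.0745],tool(0))"
```

```text
t 49.6 p [0.4845 0.365  0.0881] j [ 0.11  0.57 -1.03  1.71  0.53  1.16 -1.07] F [ 0.2 -0.5 -1. ] w 7.9 g 35.0
slide [-0.3  0.2 13.6] rot [-0.001 -0.001  0.   ]
```

Call:
send_rows:
  motion:
    - {"claw":-1,"slide":[0,0,2],"delta_rot":[0,0,0]}
    - {"claw":-1,"slide":[0,0,4],"delta_rot":[0,0,0]}
    - {"claw":-1,"slide":[0,0,6],"delta_rot":[0,0,0]}
    - {"claw":-1,"slide":[0,0,8],"delta_rot":[0,0,0]}
    - {"claw":-1,"slide":[0,0,9],"delta_rot":[0,0,0]}

```text
time: 50.1
position: [0.4845, 0.3648, 0.0787]
tool_rot: [-2.22, -2.22, -0.0]
ft_force: [0.7, -0.1, -1.6]
grip_width: 0.088
grip_force: 35.0
```

Call:
send_rows:
  motion:
    - {"claw":-1,"slide":[0,0,1],"delta_rot":[0,0,0]}
    - {"claw":-1,"slide":[0,0,2],"delta_rot":[0,0,0]}
    - {"claw":-1,"slide":[0,0,2],"delta_rot":[0,0,0]}
    - {"claw":-1,"slide":[0,0,2],"delta_rot":[0,0,0]}

```text
time: 50.5
position: [0.4847, 0.365, 0.0771]
tool_rot: [-2.22, -2.22, -0.001]
ft_force: [-0.2, -0.2, -1.4]
grip_width: 0.092
grip_force: 35.0
```

Call:
send_rows:
  motion:
    - {"claw":-1,"slide":[0,0,1],"delta_rot":[0,0,0]}
    - {"claw":-1,"slide":[0,0,2],"delta_rot":[0,0,0]}
    - {"claw":-1,"slide":[0,0,3],"delta_rot":[0,0,0]}
    - {"claw":-1,"slide":[0,0,3.4],"delta_rot":[0,0,0]}
    - {"claw":-1,"slide":[0,0,3.4],"delta_rot":[0,0,0]}

```text
time: 51.0
position: [0.4846, 0.365, 0.0738]
tool_rot: [-2.22, -2.22, -0.001]
ft_force: [-0.3, -0.6, 0.2]
grip_width: 0.088
grip_force: 35.0
```

Call:
send_rows:
  motion:
    - {"claw":-0.4,"slide":[0,0,0],"delta_rot":[0,0,0]}
    - {"claw":-0.4,"slide":[0,0,0],"delta_rot":[0,0,0]}
    - {"claw":-0.4,"slide":[0,0,0],"delta_rot":[0,0,0]}
    - {"claw":-0.4,"slide":[0,0,-12],"delta_rot":[0,0,0]}
    - {"claw":-0.4,"slide":[0,0,-40],"delta_rot":[0,0,0]}

```text
time: 51.5
position: [0.4836, 0.3637, 0.1127]
tool_rot: [-2.219, -2.22, 0.005]
ft_force: [-0.1, -0.1, 1.9]
grip_width: 0.293
grip_force: 0.0
```

Call:
send_rows:
  motion:
    - {"claw":-0.4,"slide":[0,0,-40],"delta_rot":[0,0,0]}
    - {"claw":-0.2,"slide":[0,0,-75],"delta_rot":[0,0,0]}
    - {"claw":-0.2,"slide":[0,0,-75],"delta_rot":[0,0,0]}

```text
time: 51.8
position: [0.4865, 0.3676, 0.195]
tool_rot: [-2.221, -2.222, -0.016]
ft_force: [0.8, 0.5, -0.8]
grip_width: 0.375
grip_force: 0.0
```

Run:
```python
from seen import *
s=st(); go([.3957,.2608,.18],tool(0)); go([.3957,.2608,.0975],tool(0))
diff('top',{'D':(345,205,387,240)}); diff('scene',{'D':(150,100,190,142)})
im=ctrl.get_image('scene'); a=cv2.cvtColor(im['color'],cv2.COLOR_BGR2GRAY).astype(np.float32)
for nm in('scene1','s7'):
    b=cv2.cvtColor(cv2.imread(f'pics/{nm}_raw.png'),cv2.COLOR_BGR2GRAY).astype(np.float32)
    x0,y0,x1,y1=310,188,340,215; s,r=cv2.phaseCorrelate(b[y0:y1,x0:x1],a[y0:y1,x0:x1],cv2.createHanningWindow((x1-x0,y1-y0),cv2.CV_32F)); print(nm,np.round(s,2),round(r,2))
```

```text
t 51.8 p [0.4865 0.3676 0.195 ] j [ 0.16  0.47 -1.11  1.6   0.44  1.33 -1.  ] F [ 0.8  0.5 -0.8] w 32.6 g 0.0
slide [-106.9  -90.9   13.6] rot [ 0.007 -0.007  0.   ]
slide [-107.5  -91.5   96.1] rot [ 0.007 -0.007  0.   ]
top D mean 18.3 changed px 424
scene D mean 27.3 changed px 776
scene1 [-1.04  2.31] 1.04
s7 [-1.27  3.02] 0.85
```

Run:
```python
from h import *
a=snap('top','tD')['color'][190:265,330:405]; b=snap('scene','sD')['color'][80:155,135:210]
k=dict(dsize=None,fx=5.3,fy=5.3,interpolation=cv2.INTER_CUBIC)
c=np.hstack([cv2.resize(a,**k),cv2.resize(b,**k)]); cv2.imwrite('pics/D.png',c); print(c.shape)
```

```text
(398, 796, 3)
```

View pics/D.png

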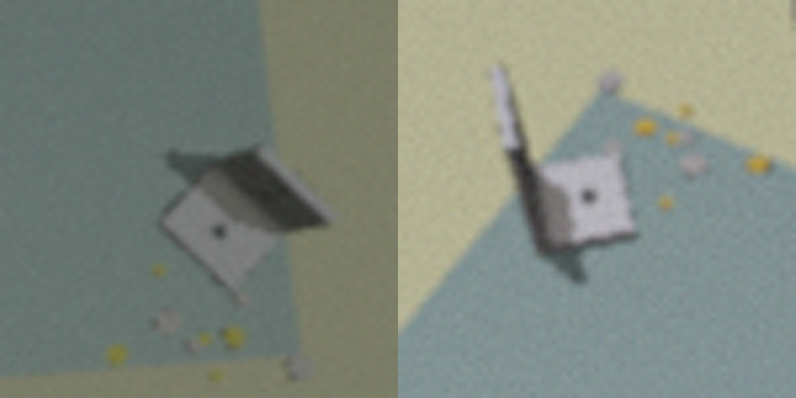

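D was knocked aside and turned to about −42°. In the top crop its short-leg end corners are at (163,222) and (242,300), and the top edge runs (262,152)–(328,222). In the scene crop the corners are (617,152) and (635,236), and the top edge runs (495,68)–(513,148).

Run:
```python
from fit import *
T=ctrl.get_image('top'); S=ctrl.get_image('scene')
a=lambda U,V:(T,(U+.5)/5.3-.5+330,(V+.5)/5.3-.5+190)
b=lambda U,V:(S,(U-397.5)/5.3-.5+135,(V+.5)/5.3-.5+80)
h=.032
oa=[a(163,222)+((.06,-h,.008),),a(242,300)+((.06,h,.008),),a(262,152)+((.004,-h,.095),),a(328,222)+((.004,h,.095),)]
ob=[b(617,152)+((.06,h,.008),),b(635,236)+((.06,-h,.008),),b(495,68)+((.004,h,.095),),b(513,148)+((.004,-h,.095),),b(543,253)+((0,-h,0),)]
for o in(oa,ob,oa+ob):
    p,e=fit(o,[.42,-.43,np.pi-.7]); print(p[:2].round(4),np.degrees(p[2]).round(1)-180,e.max(1))
y=np.degrees(p[2])-180; f=np.array([np.cos(np.radians(y)),np.sin(np.radians(y))]); print('f',f.round(3),'P0',(p[:2]-.004*f).round(4),'Pend',(p[:2]+.087*f).round(4)); go([*(p[:2]-.004*f),.25],tool(y-90))
```

```text
[ 0.3952 -0.4591] -44.099999999999994 [0.9 1.1 0.2 2.2]
[ 0.3956 -0.4555] -44.0 [0.2 1.2 0.3 0.1 1.1]
[ 0.3951 -0.4568] -44.099999999999994 [0.9 1.8 0.9 1.5 0.2 1.4 0.3 0.3 1. ]
f [ 0.718 -0.696] P0 [ 0.3922 -0.454 ] Pend [ 0.4576 -0.5173]
slide [-818.1  -92.3  -62.6] rot [-2.00e-03  3.00e-03  2.34e+00]
```

Call:
send_rows:
  motion:
    - {"claw":0.2,"slide":[0,0,-30],"delta_rot":[0,0,0]}
    - {"claw":0.5,"slide":[-20,0,-57],"delta_rot":[0,0,0]}
    - {"claw":1,"slide":[-60,0,-57],"delta_rot":[0,0,0]}
    - {"claw":1,"slide":[-105,0,-57],"delta_rot":[0,0,0]}
    - {"claw":1,"slide":[-150,0,-57],"delta_rot":[0,0,0]}

```text
time: 52.65
position: [0.4843, 0.2134, 0.2447]
tool_rot: [-2.218, -2.221, 0.0]
ft_force: [0.1, -0.7, 1.1]
grip_width: 0.766
grip_force: 0.0
```

Call:
send_rows:
  motion:
    - {"claw":1,"slide":[-45,0,0],"delta_rot":[0,0,0]}
    - {"claw":1,"slide":[-90,0,0],"delta_rot":[0,0,0]}
    - {"claw":1,"slide":[-135,0,0],"delta_rot":[0,0,0]}
    - {"claw":1,"slide":[-180,0,0],"delta_rot":[0,0,0]}
    - {"claw":1,"slide":[-225,0,0],"delta_rot":[0,0,0]}

```text
time: 53.15
position: [0.4841, -0.0124, 0.2448]
tool_rot: [-2.221, -2.22, 0.001]
ft_force: [0.5, -0.2, -0.4]
grip_width: 0.994
grip_force: 0.0
```

Call:
send_rows:
  motion:
    - {"claw":1,"slide":[-45,0,0],"delta_rot":[0,0,0]}
    - {"claw":1,"slide":[-90,0,0],"delta_rot":[0,0,0]}
    - {"claw":1,"slide":[-135,0,0],"delta_rot":[0,0,0]}
    - {"claw":1,"slide":[-180,0,0],"delta_rot":[0,0,0]}
    - {"claw":1,"slide":[-225,0,0],"delta_rot":[0,0,0]}

```text
time: 53.65
position: [0.4842, -0.237, 0.2441]
tool_rot: [-2.22, -2.22, -0.0]
ft_force: [0.2, 0.3, 1.4]
grip_width: 0.999
grip_force: 0.0
```

Call:
send_rows:
  motion:
    - {"claw":1,"slide":[-45,-19,0],"delta_rot":[0,0,0.13]}
    - {"claw":1,"slide":[-89,-37,0],"delta_rot":[0,0,0.27]}
    - {"claw":1,"slide":[-134,-56,0],"delta_rot":[0,0,0.41]}
    - {"claw":1,"slide":[-179,-75,0],"delta_rot":[0,0,0.55]}
    - {"claw":1,"slide":[-222,-93,0],"delta_rot":[0,0,0.69]}

```text
time: 54.15
position: [0.3902, -0.4591, 0.2436]
tool_rot: [-2.843, -1.329, 0.001]
ft_force: [0.3, -0.4, 0.1]
grip_width: 0.998
grip_force: 0.0
```

Call:
send_rows:
  motion:
    - {"claw":1,"slide":[0,0,0],"delta_rot":[0,0,0.14]}
    - {"claw":1,"slide":[0,0,0],"delta_rot":[0,0,0.28]}
    - {"claw":1,"slide":[0,0,0],"delta_rot":[0,0,0.42]}
    - {"claw":1,"slide":[0,0,0],"delta_rot":[0,0,0.56]}
    - {"claw":1,"slide":[0,0,0],"delta_rot":[0,0,0.7]}

```text
time: 54.65
position: [0.3916, -0.457, 0.2434]
tool_rot: [-3.126, -0.275, 0.002]
ft_force: [-1.6, -0.4, 0.4]
grip_width: 1.0
grip_force: 0.0
```

Call:
send_rows:
  motion:
    - {"claw":1,"slide":[0,0,0],"delta_rot":[0,0,0.14]}
    - {"claw":1,"slide":[0,0,0],"delta_rot":[0,0,0.28]}
    - {"claw":1,"slide":[0,0,0],"delta_rot":[0,0,0.42]}
    - {"claw":1,"slide":[0,0,0],"delta_rot":[0,0,0.56]}
    - {"claw":1,"slide":[0,0,0],"delta_rot":[0,0,0.7]}

```text
time: 55.15
position: [0.3916, -0.4569, 0.2434]
tool_rot: [-3.032, 0.814, 0.004]
ft_force: [0.2, 0.3, 0.1]
grip_width: 1.001
grip_force: 0.0
```

Call:
send_rows:
  motion:
    - {"claw":1,"slide":[0,0,0],"delta_rot":[0,0,0.13]}
    - {"claw":1,"slide":[0,0,0],"delta_rot":[0,0,0.25]}
    - {"claw":1,"slide":[0,0,0],"delta_rot":[0,0,0.25]}
    - {"claw":1,"slide":[0,0,0],"delta_rot":[0,0,0.25]}
    - {"claw":1,"slide":[0,0,0],"delta_rot":[0,0,0.25]}

```text
time: 55.65
position: [0.3918, -0.4572, 0.2441]
tool_rot: [-2.912, 1.175, 0.003]
ft_force: [0.6, 0.9, 0.3]
grip_width: 1.001
grip_force: 0.0
```

```bash
python3 -c "
from h import *
s=st(); go([.3923,-.4552,.1065],tool(-134))"
```

```text
t 55.6 p [ 0.3918 -0.4572  0.2441] j [ 1.25  0.26 -0.51  1.56  0.13  1.36 -1.62] F [0.6 0.9 0.3] w 87.1 g 0.0
slide [ -0.7  -1.7 137.6] rot [-0.001  0.002  0.001]
```

Call:
send_rows:
  motion:
    - {"claw":1,"slide":[-0.7,-1.7,30],"delta_rot":[0,0,0]}
    - {"claw":1,"slide":[-0.7,-1.7,65],"delta_rot":[0,0,0]}
    - {"claw":1,"slide":[-0.7,-1.7,100],"delta_rot":[0,0,0]}
    - {"claw":1,"slide":[-0.7,-1.7,122],"delta_rot":[0,0,0]}
    - {"claw":1,"slide":[-0.7,-1.7,137.5],"delta_rot":[0,0,0]}

```text
time: 56.15
position: [0.3916, -0.4547, 0.1048]
tool_rot: [-2.91, 1.176, 0.006]
ft_force: [-0.5, -0.2, 0.1]
grip_width: 1.002
grip_force: 0.0
```

Call:
send_rows:
  motion:
    - {"claw":0.55,"slide":[0,0,0],"delta_rot":[0,0,0]}
    - {"claw":0.4,"slide":[0,0,0],"delta_rot":[0,0,0]}
    - {"claw":0.3,"slide":[0,0,0],"delta_rot":[0,0,0]}
    - {"claw":0.2,"slide":[0,0,0],"delta_rot":[0,0,0]}
    - {"claw":-1,"slide":[0,0,0],"delta_rot":[0,0,0]}
  grip_force: 6

```text
time: 56.65
position: [0.3933, -0.4561, 0.1086]
tool_rot: [2.912, -1.178, 0.002]
ft_force: [1.1, 0.4, 3.7]
grip_width: 0.732
grip_force: 6.0
```

```bash
python3 tip.py .095
```

```text
t 56.6 p [ 0.3933 -0.4561  0.1086] j [ 1.22  0.36 -0.49  1.72  0.19  1.11 -1.67] F [1.1 0.4 3.7] w 63.7 g 6.0
h 0.0891 az -134.1 corner [ 0.3962 -0.4589  0.    ]
[0.7, -0.0, -0.0] [-0.0, -0.008, 0.0]
[2.7, -0.0, -0.1] [-0.0, -0.026, 0.0]
[6.0, -0.0, -0.0] [-0.0, -0.057, 0.0]
[10.6, -0.0, 0.1] [-0.0, -0.099, 0.0]
[16.3, -0.0, 0.6] [-0.0, -0.151, 0.0]

[6.8, 0.0, -0.0] [0.0, -0.063, 0.0]
[14.6, 0.0, 0.4] [-0.0, -0.135, 0.0]
[23.2, 0.0, 1.6] [0.0, -0.215, 0.0]
[32.4, -0.0, 3.7] [0.0, -0.301, 0.0]
[41.3, -0.0, 6.5] [0.0, -0.364, 0.0]

[7.6, 0.0, 0.3] [0.0, 0.048, 0.0]
[15.3, 0.0, 1.5] [0.0, 0.097, -0.0]
[22.9, -0.0, 3.6] [0.0, 0.146, 0.0]
[30.2, -0.0, 6.5] [-0.0, 0.195, -0.0]
[37.1, -0.0, 10.2] [0.0, 0.243, 0.0]

[5.0, 0.0, 5.6] [-0.0, 0.046, 0.0]
[9.3, 0.0, 11.5] [0.0, 0.089, -0.0]
[12.8, 0.0, 17.3] [0.0, 0.129, 0.0]
[15.5, 0.0, 22.8] [-0.0, 0.165, -0.0]
[17.6, -0.0, 27.8] [-0.0, 0.196, -0.0]

[0.6, 0.0, 4.6] [0.0, 0.026, 0.0]
[0.9, 0.0, 8.3] [0.0, 0.047, -0.0]
[1.1, 0.0, 11.0] [-0.0, 0.063, -0.0]
[1.1, 0.0, 12.6] [0.0, 0.072, 0.0]
[1.1, 0.0, 13.2] [0.0, 0.075, 0.0]
```

Call:
send_rows:
  motion:
    - {"claw":-1,"slide":[0.7,0,0],"delta_rot":[0,-0.008,0]}
    - {"claw":-1,"slide":[2.7,0,0],"delta_rot":[0,-0.026,0]}
    - {"claw":-1,"slide":[6,0,0],"delta_rot":[0,-0.057,0]}
    - {"claw":-1,"slide":[10.6,0,0.1],"delta_rot":[0,-0.099,0]}
    - {"claw":-1,"slide":[16.3,0,0.6],"delta_rot":[0,-0.151,0]}

```text
time: 57.15
position: [0.4046, -0.4671, 0.1076]
tool_rot: [-2.851, 1.154, 0.219]
ft_force: [1.3, -0.1, 4.3]
grip_width: 0.731
grip_force: 6.0
```

Call:
send_rows:
  motion:
    - {"claw":-1,"slide":[6.8,0,0],"delta_rot":[0,-0.063,0]}
    - {"claw":-1,"slide":[14.6,0,0.4],"delta_rot":[0,-0.135,0]}
    - {"claw":-1,"slide":[23.2,0,1.6],"delta_rot":[0,-0.215,0]}
    - {"claw":-1,"slide":[32.4,0,3.7],"delta_rot":[0,-0.301,0]}
    - {"claw":-1,"slide":[41.3,0,6.5],"delta_rot":[0,-0.364,0]}

```text
time: 57.65
position: [0.4336, -0.4954, 0.094]
tool_rot: [-2.654, 1.075, 0.704]
ft_force: [2.6, -1.8, 5.0]
grip_width: 0.733
grip_force: 6.0
```

Call:
send_rows:
  motion:
    - {"claw":-1,"slide":[7.6,0,0.3],"delta_rot":[0,0.048,0]}
    - {"claw":-1,"slide":[15.3,0,1.5],"delta_rot":[0,0.097,0]}
    - {"claw":-1,"slide":[22.9,0,3.6],"delta_rot":[0,0.146,0]}
    - {"claw":-1,"slide":[30.2,0,6.5],"delta_rot":[0,0.195,0]}
    - {"claw":-1,"slide":[37.1,0,10.2],"delta_rot":[0,0.243,0]}
  grip_force: 4

```text
time: 58.15
position: [0.4525, -0.5135, 0.0656]
tool_rot: [-2.794, 1.131, 0.383]
ft_force: [1.3, -0.3, 0.3]
grip_width: 0.735
grip_force: 4.0
```

Call:
send_rows:
  motion:
    - {"claw":-1,"slide":[5,0,5.6],"delta_rot":[0,0.046,0]}
    - {"claw":-1,"slide":[9.3,0,11.5],"delta_rot":[0,0.089,0]}
    - {"claw":-1,"slide":[12.8,0,17.3],"delta_rot":[0,0.129,0]}
    - {"claw":-1,"slide":[15.5,0,22.8],"delta_rot":[0,0.165,0]}
    - {"claw":-1,"slide":[17.6,0,27.8],"delta_rot":[0,0.196,0]}

```text
time: 58.65
position: [0.4591, -0.5202, 0.0344]
tool_rot: [-2.883, 1.167, 0.11]
ft_force: [-0.4, -0.3, -0.0]
grip_width: 0.734
grip_force: 4.0
```

Call:
send_rows:
  motion:
    - {"claw":-1,"slide":[0.6,0,4.6],"delta_rot":[0,0.026,0]}
    - {"claw":-1,"slide":[0.9,0,8.3],"delta_rot":[0,0.047,0]}
    - {"claw":-1,"slide":[1.1,0,10.8],"delta_rot":[0,0.063,0]}
    - {"claw":-1,"slide":[1.1,0,12.2],"delta_rot":[0,0.072,0]}
    - {"claw":-1,"slide":[1.1,0,12.8],"delta_rot":[0,0.075,0]}

```text
time: 59.15
position: [0.4587, -0.5198, 0.0225]
tool_rot: [-2.911, 1.178, 0.005]
ft_force: [-2.3, 1.9, 6.3]
grip_width: 0.733
grip_force: 7.5
```

```bash
python3 -c "
from h import *
s=st(); T=R.from_rotvec(s['tool_rot']).as_matrix(); print(T.round(3)); f=T[:,0]; print('plate mid', (s['position']-f*(.0891-.004)).round(4)); snap('scene','s17')"
```

```text
t 59.1 p [ 0.4587 -0.5198  0.0225] j [ 1.14  0.63 -0.45  1.53  0.3   1.05 -1.73] F [-2.3  1.9  6.3] w 63.8 g 7.5
[[ 0.718 -0.696 -0.003]
 [-0.696 -0.718  0.003]
 [-0.004 -0.    -1.   ]]
plate mid [ 0.3976 -0.4606  0.0228]
```

Call:
send_rows:
  motion:
    - {"claw":-1,"slide":[0,0,-2],"delta_rot":[0,0,0]}
    - {"claw":0.6,"slide":[0,0,-2],"delta_rot":[0,0,0]}
    - {"claw":0.9,"slide":[0,0,-2],"delta_rot":[0,0,0]}
    - {"claw":0.9,"slide":[0,0,-12],"delta_rot":[0,0,0]}
    - {"claw":0.9,"slide":[0,0,-42],"delta_rot":[0,0,0]}

```text
time: 59.7
position: [0.4574, -0.5184, 0.0614]
tool_rot: [-2.908, 1.177, 0.012]
ft_force: [0.3, -0.1, 0.4]
grip_width: 0.925
grip_force: 0.0
```

Call:
send_rows:
  motion:
    - {"claw":0.5,"slide":[0,0,-45],"delta_rot":[0,0,0]}
    - {"claw":0.2,"slide":[0,0,-90],"delta_rot":[0,0,0]}
    - {"claw":0,"slide":[-28,0,-90],"delta_rot":[0,0,0]}
    - {"claw":-0.1,"slide":[-56,0,-90],"delta_rot":[0,0,0]}
    - {"claw":-0.1,"slide":[-85,0,-90],"delta_rot":[0,0,0]}

```text
time: 60.2
position: [0.3981, -0.4607, 0.1555]
tool_rot: [-2.912, 1.178, 0.001]
ft_force: [-1.1, -0.0, -0.0]
grip_width: 0.578
grip_force: 0.0
```

Call:
send_rows:
  motion:
    - {"claw":-0.1,"slide":[0,0,0],"delta_rot":[0,0,-0.14]}
    - {"claw":-0.1,"slide":[0,0,0],"delta_rot":[0,0,-0.28]}
    - {"claw":-0.1,"slide":[0,0,0],"delta_rot":[0,0,-0.42]}
    - {"claw":-0.1,"slide":[0,0,0],"delta_rot":[0,0,-0.56]}
    - {"claw":-0.1,"slide":[0,0,0],"delta_rot":[0,0,-0.7]}

```text
time: 60.7
position: [0.3985, -0.4613, 0.1552]
tool_rot: [-3.139, 0.099, 0.002]
ft_force: [-0.4, 0.4, -0.6]
grip_width: 0.454
grip_force: 0.0
```

Call:
send_rows:
  motion:
    - {"claw":-0.1,"slide":[0,0,0],"delta_rot":[0,0,-0.14]}
    - {"claw":-0.1,"slide":[0,0,0],"delta_rot":[0,0,-0.28]}
    - {"claw":-0.1,"slide":[0,0,0],"delta_rot":[0,0,-0.42]}
    - {"claw":-0.1,"slide":[0,0,0],"delta_rot":[0,0,-0.56]}
    - {"claw":-0.1,"slide":[0,0,0],"delta_rot":[0,0,-0.7]}

```text
time: 61.2
position: [0.3985, -0.4613, 0.1552]
tool_rot: [-2.982, -0.983, 0.001]
ft_force: [0.4, -0.3, -0.6]
grip_width: 0.452
grip_force: 0.0
```

Call:
send_rows:
  motion:
    - {"claw":-0.1,"slide":[0,0,0],"delta_rot":[0,0,-0.14]}
    - {"claw":-0.1,"slide":[0,0,0],"delta_rot":[0,0,-0.171]}
    - {"claw":-0.1,"slide":[0,0,0],"delta_rot":[0,0,-0.171]}
    - {"claw":-0.1,"slide":[0,0,0],"delta_rot":[0,0,-0.171]}

```text
time: 61.6
position: [0.3983, -0.4613, 0.1546]
tool_rot: [-2.892, -1.222, 0.001]
ft_force: [-0.5, -0.2, 0.5]
grip_width: 0.447
grip_force: 0.0
```

```bash
python3 -c "
from h import *
s=st(); go([.3976,-.4606,.051],tool(-44.1))"
```

```text
t 61.6 p [ 0.3983 -0.4613  0.1546] j [ 1.43  0.39 -0.77  1.65  0.29  1.22 -0.17] F [-0.5 -0.2  0.5] w 38.9 g 0.0
slide [-1.000e-01 -7.000e-01  1.036e+02] rot [-0.002 -0.    -0.002]
```

Call:
send_rows:
  motion:
    - {"claw":-0.1,"slide":[0,0,30],"delta_rot":[0,0,0]}
    - {"claw":-0.1,"slide":[0,0,60],"delta_rot":[0,0,0]}
    - {"claw":-0.1,"slide":[0,0,85],"delta_rot":[0,0,0]}
    - {"claw":-0.1,"slide":[0,0,103],"delta_rot":[0,0,0]}
    - {"claw":-0.1,"slide":[0,0,103],"delta_rot":[0,0,0]}

```text
time: 62.1
position: [0.3967, -0.4596, 0.0488]
tool_rot: [-2.886, -1.222, 0.003]
ft_force: [-0.1, -0.2, -0.2]
grip_width: 0.449
grip_force: 0.0
```

Call:
send_rows:
  motion:
    - {"claw":-0.4,"slide":[0,0,0],"delta_rot":[0,0,0]}
    - {"claw":-0.6,"slide":[0,0,0],"delta_rot":[0,0,0]}
    - {"claw":-1,"slide":[0,0,0],"delta_rot":[0,0,0]}
    - {"claw":-1,"slide":[0,0,0],"delta_rot":[0,0,0]}
    - {"claw":-1,"slide":[0,0,0],"delta_rot":[0,0,0]}
  grip_force: 35

```text
time: 62.6
position: [0.3987, -0.4617, 0.0522]
tool_rot: [-2.892, -1.226, -0.0]
ft_force: [-1.9, 1.1, 3.5]
grip_width: 0.091
grip_force: 35.0
```

Call:
send_rows:
  motion:
    - {"claw":-1,"slide":[0,0,-10],"delta_rot":[0,0,0]}
    - {"claw":-1,"slide":[0,0,-40],"delta_rot":[0,0,0]}
    - {"claw":-1,"slide":[0,0,-75],"delta_rot":[0,0,0]}
    - {"claw":-1,"slide":[0,0,-110],"delta_rot":[0,0,0]}
    - {"claw":-1,"slide":[0,0,-135],"delta_rot":[0,0,0]}

```text
time: 63.1
position: [0.3987, -0.4612, 0.1891]
tool_rot: [-2.891, -1.226, 0.0]
ft_force: [0.1, 0.3, -2.0]
grip_width: 0.089
grip_force: 35.0
```

```bash
python3 -c "
from h import *
s=st(); print(R.from_rotvec(s['tool_rot']).as_matrix().round(3)); go([.4852,.3008,.19],tool(0)); go([.4852,-.2,.19],tool(0))
a=cv2.cvtColor(ctrl.get_image('scene')['color'],cv2.COLOR_BGR2GRAY).astype(np.float32)
for nm in('scene1','s7'):
    b=cv2.cvtColor(cv2.imread(f'pics/{nm}_raw.png'),cv2.COLOR_BGR2GRAY).astype(np.float32)
    x0,y0,x1,y1=310,188,340,215; q,r=cv2.phaseCorrelate(b[y0:y1,x0:x1],a[y0:y1,x0:x1],cv2.createHanningWindow((x1-x0,y1-y0),cv2.CV_32F)); print(nm,np.round(q,2),round(r,2))
"
```

```text
t 63.1 p [ 0.3987 -0.4612  0.1891] j [ 1.44  0.37 -0.78  1.61  0.27  1.28 -0.15] F [ 0.1  0.3 -2. ] w 7.7 g 35.0
[[ 0.695  0.719 -0.   ]
 [ 0.719 -0.695  0.001]
 [ 0.    -0.001 -1.   ]]
slide [ 6.079e+02 -4.676e+02 -3.000e-01] rot [-0.001 -0.001 -0.769]
slide [ 247.9 -119.4   -0.7] rot [-0.001 -0.001 -0.769]
scene1 [-1.22  2.66] 0.72
s7 [-1.09  2.72] 1.0
```

Call:
send_rows:
  motion:
    - {"claw":-1,"slide":[30,-14.5,0],"delta_rot":[0,0,0]}
    - {"claw":-1,"slide":[70,-33.7,0],"delta_rot":[0,0,0]}
    - {"claw":-1,"slide":[112,-54,0],"delta_rot":[0,0,0]}
    - {"claw":-1,"slide":[156,-75,0],"delta_rot":[0,0,0]}
    - {"claw":-1,"slide":[200,-96.3,0],"delta_rot":[0,0,0]}

```text
time: 63.65
position: [0.4679, -0.2485, 0.1864]
tool_rot: [-2.89, -1.224, 0.002]
ft_force: [1.9, 0.3, -1.9]
grip_width: 0.089
grip_force: 35.0
```

Call:
send_rows:
  motion:
    - {"claw":-1,"slide":[30,-14.5,0],"delta_rot":[0,0,-0.14]}
    - {"claw":-1,"slide":[47.9,-23.1,0],"delta_rot":[0,0,-0.28]}
    - {"claw":-1,"slide":[47.9,-23.1,0],"delta_rot":[0,0,-0.42]}
    - {"claw":-1,"slide":[47.9,-23.1,0],"delta_rot":[0,0,-0.56]}
    - {"claw":-1,"slide":[47.9,-23.1,0],"delta_rot":[0,0,-0.7]}

```text
time: 64.15
position: [0.4844, -0.1995, 0.1865]
tool_rot: [-2.287, -2.149, 0.001]
ft_force: [-0.9, -0.2, -2.4]
grip_width: 0.09
grip_force: 35.0
```

Call:
send_rows:
  motion:
    - {"claw":-1,"slide":[0,0,0],"delta_rot":[0,0,-0.069]}
    - {"claw":-1,"slide":[0,0,0],"delta_rot":[0,0,-0.069]}
    - {"claw":-1,"slide":[0,0,0],"delta_rot":[0,0,-0.069]}

```text
time: 64.45
position: [0.4845, -0.2, 0.1865]
tool_rot: [-2.221, -2.217, -0.0]
ft_force: [-0.5, -0.1, -1.7]
grip_width: 0.092
grip_force: 35.0
```

Call:
send_rows:
  motion:
    - {"claw":-1,"slide":[30,0,0],"delta_rot":[0,0,0]}
    - {"claw":-1,"slide":[75,0,0],"delta_rot":[0,0,0]}
    - {"claw":-1,"slide":[120,0,0],"delta_rot":[0,0,0]}
    - {"claw":-1,"slide":[165,0,0],"delta_rot":[0,0,0]}
    - {"claw":-1,"slide":[210,0,0],"delta_rot":[0,0,0]}

```text
time: 64.95
position: [0.4845, 0.0115, 0.1873]
tool_rot: [-2.223, -2.218, 0.0]
ft_force: [0.3, 0.3, -2.6]
grip_width: 0.088
grip_force: 35.0
```

Call:
send_rows:
  motion:
    - {"claw":-1,"slide":[45,0,0],"delta_rot":[0,0,0]}
    - {"claw":-1,"slide":[90,0,0],"delta_rot":[0,0,0]}
    - {"claw":-1,"slide":[135,0,0],"delta_rot":[0,0,0]}
    - {"claw":-1,"slide":[175,0,0],"delta_rot":[0,0,0]}
    - {"claw":-1,"slide":[210,0,0],"delta_rot":[0,0,0]}

```text
time: 65.45
position: [0.4843, 0.2222, 0.1877]
tool_rot: [-2.22, -2.219, -0.001]
ft_force: [0.5, -0.9, -1.9]
grip_width: 0.09
grip_force: 35.0
```

Call:
send_rows:
  motion:
    - {"claw":-1,"slide":[30,0,0],"delta_rot":[0,0,0]}
    - {"claw":-1,"slide":[60,0,0],"delta_rot":[0,0,0]}
    - {"claw":-1,"slide":[80,0,0],"delta_rot":[0,0,0]}
    - {"claw":-1,"slide":[80,0,0],"delta_rot":[0,0,0]}
    - {"claw":-1,"slide":[80,0,0],"delta_rot":[0,0,0]}

```text
time: 65.95
position: [0.4845, 0.3, 0.1876]
tool_rot: [-2.219, -2.22, 0.001]
ft_force: [-0.5, -0.8, -2.9]
grip_width: 0.094
grip_force: 35.0
```

```bash
python3 -c "
from h import *
s=st(); go([.4852,.3005,.095],tool(0))"
```

```text
t 66.0 p [0.4845 0.3    0.1876] j [ 0.35  0.41 -1.17  1.7   0.39  1.29 -0.89] F [-0.5 -0.8 -2.9] w 8.2 g 35.0
slide [ 0.4  0.9 92.6] rot [-0.002 -0.002  0.   ]
```

Call:
send_rows:
  motion:
    - {"claw":-1,"slide":[0.5,0.7,25],"delta_rot":[0,0,0]}
    - {"claw":-1,"slide":[0.5,0.7,55],"delta_rot":[0,0,0]}
    - {"claw":-1,"slide":[0.5,0.7,80],"delta_rot":[0,0,0]}
    - {"claw":-1,"slide":[0.5,0.7,93],"delta_rot":[0,0,0]}
    - {"claw":-1,"slide":[0.5,0.7,93],"delta_rot":[0,0,0]}

```text
time: 66.45
position: [0.485, 0.2985, 0.0932]
tool_rot: [-2.222, -2.217, 0.005]
ft_force: [0.5, -0.2, -1.6]
grip_width: 0.09
grip_force: 35.0
```

Call:
send_rows:
  motion:
    - {"claw":-1,"slide":[0,0,0],"delta_rot":[0,0,0]}
    - {"claw":-1,"slide":[0,0,0],"delta_rot":[0,0,0]}
    - {"claw":-1,"slide":[0,0,0],"delta_rot":[0,0,0]}
    - {"claw":-1,"slide":[0,0,0],"delta_rot":[0,0,0]}
    - {"claw":-1,"slide":[0,0,0],"delta_rot":[0,0,0]}

```text
time: 66.95
position: [0.4857, 0.3008, 0.0953]
tool_rot: [-2.22, -2.22, -0.002]
ft_force: [0.9, -1.2, -2.3]
grip_width: 0.093
grip_force: 35.0
```

```bash
python3 -c "
from h import *
s=st(); go([.4852,.3005,.0745],tool(0))"
```

```text
t 67.0 p [0.4857 0.3008 0.0953] j [ 0.28  0.51 -1.09  1.79  0.49  1.14 -0.97] F [ 0.9 -1.2 -2.3] w 8.1 g 35.0
slide [-0.3 -0.4 20.8] rot [-0.001 -0.002 -0.   ]
```

Call:
send_rows:
  motion:
    - {"claw":-1,"slide":[0,0,4],"delta_rot":[0,0,0]}
    - {"claw":-1,"slide":[0,0,8],"delta_rot":[0,0,0]}
    - {"claw":-1,"slide":[0,0,12],"delta_rot":[0,0,0]}
    - {"claw":-1,"slide":[0,0,15],"delta_rot":[0,0,0]}
    - {"claw":-1,"slide":[0,0,16],"delta_rot":[0,0,0]}

```text
time: 67.45
position: [0.4851, 0.3005, 0.0782]
tool_rot: [-2.219, -2.219, 0.001]
ft_force: [-0.5, 0.7, -2.6]
grip_width: 0.09
grip_force: 35.0
```

Call:
send_rows:
  motion:
    - {"claw":-1,"slide":[0,0,1],"delta_rot":[0,0,0]}
    - {"claw":-1,"slide":[0,0,2],"delta_rot":[0,0,0]}
    - {"claw":-1,"slide":[0,0,2],"delta_rot":[0,0,0]}

```text
time: 67.75
position: [0.4854, 0.3007, 0.0769]
tool_rot: [-2.22, -2.22, -0.001]
ft_force: [0.7, 0.2, -1.4]
grip_width: 0.092
grip_force: 35.0
```

Call:
send_rows:
  motion:
    - {"claw":-1,"slide":[0,0,1],"delta_rot":[0,0,0]}
    - {"claw":-1,"slide":[0,0,2],"delta_rot":[0,0,0]}
    - {"claw":-1,"slide":[0,0,3],"delta_rot":[0,0,0]}
    - {"claw":-1,"slide":[0,0,3],"delta_rot":[0,0,0]}
    - {"claw":-1,"slide":[0,0,3],"delta_rot":[0,0,0]}

```text
time: 68.25
position: [0.4855, 0.3008, 0.0742]
tool_rot: [-2.22, -2.22, -0.001]
ft_force: [-1.6, -0.6, 2.5]
grip_width: 0.093
grip_force: 35.0
```

Call:
send_rows:
  motion:
    - {"claw":-0.4,"slide":[0,0,0],"delta_rot":[0,0,0]}
    - {"claw":-0.4,"slide":[0,0,0],"delta_rot":[0,0,0]}
    - {"claw":-0.4,"slide":[0,0,0],"delta_rot":[0,0,0]}
    - {"claw":-0.4,"slide":[0,0,-12],"delta_rot":[0,0,0]}
    - {"claw":-0.4,"slide":[0,0,-40],"delta_rot":[0,0,0]}

```text
time: 68.75
position: [0.4842, 0.2996, 0.1129]
tool_rot: [-2.218, -2.219, 0.005]
ft_force: [0.2, -0.7, 0.8]
grip_width: 0.294
grip_force: 0.0
```

Call:
send_rows:
  motion:
    - {"claw":-0.4,"slide":[0,0,-40],"delta_rot":[0,0,0]}
    - {"claw":-0.3,"slide":[0,0,-85],"delta_rot":[0,0,0]}
    - {"claw":-0.3,"slide":[-15,-30,-85],"delta_rot":[0,0,0]}
    - {"claw":-0.3,"slide":[-30,-65,-85],"delta_rot":[0,0,0]}
    - {"claw":-0.3,"slide":[-40,-89,-85],"delta_rot":[0,0,0]}

```text
time: 69.25
position: [0.3945, 0.2609, 0.1986]
tool_rot: [-2.216, -2.22, 0.002]
ft_force: [-1.4, -0.0, 1.5]
grip_width: 0.351
grip_force: 0.0
```

Call:
send_rows:
  motion:
    - {"claw":-0.3,"slide":[0,0,0],"delta_rot":[0,0,0]}
    - {"claw":-0.3,"slide":[0,0,0],"delta_rot":[0,0,0]}
    - {"claw":-0.3,"slide":[0,0,0],"delta_rot":[0,0,0]}

```text
time: 69.55
position: [0.3976, 0.2607, 0.1995]
tool_rot: [-2.219, -2.219, -0.003]
ft_force: [0.6, 0.3, -0.3]
grip_width: 0.347
grip_force: 0.0
```

Run:
```python
from h import *
s=st(); go([.3957,.2608,.0985],tool(0))
a=snap('scene','f1')['color'][190:290,265:400]; b=snap('top','f1t')['color'][150:250,100:235]
k=dict(dsize=None,fx=2.9,fy=2.9,interpolation=cv2.INTER_CUBIC)
cv2.imwrite('pics/f1c.png',np.hstack([cv2.resize(a,**k),cv2.resize(b,**k)]))
```

```text
t 69.5 p [0.3976 0.2607 0.1995] j [ 0.69  0.05 -1.33  1.9   0.05  1.23 -0.65] F [ 0.6  0.3 -0.3] w 30.2 g 0.0
slide [ -0.3  -1.8 101. ] rot [-0.001 -0.004 -0.   ]
```

View pics/f1c.png

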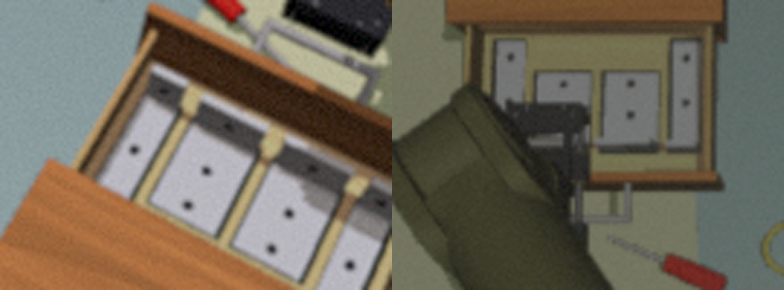

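All four brackets lie flat in their own pockets: narrow ones at the outer positions, broad ones in the middle. I grip the handle and push the drawer shut.

Call:
send_rows:
  motion:
    - {"claw":-0.3,"slide":[0,-1.5,25],"delta_rot":[0,0,0]}
    - {"claw":-0.3,"slide":[0,-1.5,50],"delta_rot":[0,0,0]}
    - {"claw":-0.3,"slide":[0,-1.5,75],"delta_rot":[0,0,0]}
    - {"claw":-0.3,"slide":[0,-1.5,92],"delta_rot":[0,0,0]}
    - {"claw":-0.3,"slide":[0,-1.5,101],"delta_rot":[0,0,0]}

```text
time: 70.15
position: [0.3937, 0.2613, 0.0957]
tool_rot: [-2.214, -2.217, 0.003]
ft_force: [0.0, 0.8, -0.5]
grip_width: 0.353
grip_force: 0.0
```

Call:
send_rows:
  motion:
    - {"claw":-1,"slide":[0,0,0],"delta_rot":[0,0,0]}
    - {"claw":-1,"slide":[0,0,0],"delta_rot":[0,0,0]}
    - {"claw":-1,"slide":[0,0,0],"delta_rot":[0,0,0]}
    - {"claw":-1,"slide":[0,0,0],"delta_rot":[0,0,0]}
    - {"claw":-1,"slide":[0,0,0],"delta_rot":[0,0,0]}
  grip_force: 30

```text
time: 70.65
position: [0.3958, 0.2611, 0.0988]
tool_rot: [-2.221, -2.22, -0.004]
ft_force: [0.5, 0.9, 2.0]
grip_width: 0.101
grip_force: 30.0
```

```bash
python3 -c "
from h import *
st()"
```

```text
t 70.7 p [0.3958 0.2611 0.0988] j [ 0.5   0.27 -1.24  2.02  0.29  1.05 -0.87] F [0.5 0.9 2. ] w 8.8 g 30.0
```

Call:
send_rows:
  motion:
    - {"claw":-1,"slide":[0,6,0],"delta_rot":[0,0,0]}
    - {"claw":-1,"slide":[0,16,0],"delta_rot":[0,0,0]}
    - {"claw":-1,"slide":[0,30,0],"delta_rot":[0,0,0]}
    - {"claw":-1,"slide":[0,46,0],"delta_rot":[0,0,0]}
    - {"claw":-1,"slide":[0,62,0],"delta_rot":[0,0,0]}

```text
time: 71.15
position: [0.4574, 0.2611, 0.0988]
tool_rot: [-2.22, -2.22, -0.001]
ft_force: [-2.1, -0.5, 9.8]
grip_width: 0.106
grip_force: 30.0
```

Call:
send_rows:
  motion:
    - {"claw":-1,"slide":[0,16,0],"delta_rot":[0,0,0]}
    - {"claw":-1,"slide":[0,32,0],"delta_rot":[0,0,0]}
    - {"claw":-1,"slide":[0,48,0],"delta_rot":[0,0,0]}
    - {"claw":-1,"slide":[0,64,0],"delta_rot":[0,0,0]}
    - {"claw":-1,"slide":[0,78,0],"delta_rot":[0,0,0]}

```text
time: 71.65
position: [0.5358, 0.2611, 0.0988]
tool_rot: [-2.22, -2.219, -0.002]
ft_force: [-1.8, 0.4, 6.4]
grip_width: 0.099
grip_force: 30.0
```

Call:
send_rows:
  motion:
    - {"claw":-1,"slide":[0,10,0],"delta_rot":[0,0,0]}
    - {"claw":-1,"slide":[0,18,0],"delta_rot":[0,0,0]}
    - {"claw":-1,"slide":[0,23,0],"delta_rot":[0,0,0]}
    - {"claw":-1,"slide":[0,27,0],"delta_rot":[0,0,0]}
    - {"claw":-1,"slide":[0,29,0],"delta_rot":[0,0,0]}

```text
time: 72.15
position: [0.5645, 0.2611, 0.0988]
tool_rot: [-2.22, -2.219, -0.002]
ft_force: [-2.2, 0.5, 6.0]
grip_width: 0.103
grip_force: 30.0
```

Call:
send_rows:
  motion:
    - {"claw":-1,"slide":[0,1,0],"delta_rot":[0,0,0]}
    - {"claw":-1,"slide":[0,2,0],"delta_rot":[0,0,0]}
    - {"claw":-1,"slide":[0,3,0],"delta_rot":[0,0,0]}
    - {"claw":-1,"slide":[0,4,0],"delta_rot":[0,0,0]}
    - {"claw":-1,"slide":[0,5,0],"delta_rot":[0,0,0]}

```text
time: 72.65
position: [0.5672, 0.2611, 0.0988]
tool_rot: [-2.218, -2.219, 0.004]
ft_force: [-8.0, -2.2, 10.3]
grip_width: 0.107
grip_force: 30.0
```

```bash
python3 -c "
from h import *
st()"
```

```text
t 72.7 p [0.5672 0.2611 0.0988] j [ 0.29  0.59 -1.01  1.65  0.53  1.2  -0.84] F [-8.  -2.2 10.3] w 9.3 g 30.0
```

Call:
send_rows:
  motion:
    - {"claw":-1,"slide":[0,1,0],"delta_rot":[0,0,0]}
    - {"claw":-1,"slide":[0,2,0],"delta_rot":[0,0,0]}
    - {"claw":-1,"slide":[0,3,0],"delta_rot":[0,0,0]}
    - {"claw":-1,"slide":[0,3,0],"delta_rot":[0,0,0]}

```text
time: 73.05
position: [0.5672, 0.2611, 0.0987]
tool_rot: [-2.215, -2.219, 0.012]
ft_force: [-14.0, -3.2, 14.4]
grip_width: 0.102
grip_force: 30.0
```

Call:
send_rows:
  motion:
    - {"claw":-0.3,"slide":[0,0,0],"delta_rot":[0,0,0]}
    - {"claw":-0.3,"slide":[0,-5,0],"delta_rot":[0,0,0]}
    - {"claw":-0.3,"slide":[0,-5,0],"delta_rot":[0,0,0]}
    - {"claw":-0.3,"slide":[0,-5,-10],"delta_rot":[0,0,0]}
    - {"claw":-0.3,"slide":[0,-5,-40],"delta_rot":[0,0,0]}

```text
time: 73.55
position: [0.566, 0.2588, 0.1358]
tool_rot: [-2.219, -2.218, 0.007]
ft_force: [0.5, 0.7, 0.3]
grip_width: 0.343
grip_force: 0.0
```

Call:
send_rows:
  motion:
    - {"claw":-0.3,"slide":[0,0,-40],"delta_rot":[0,0,0]}
    - {"claw":-0.3,"slide":[0,0,-80],"delta_rot":[0,0,0]}
    - {"claw":-0.3,"slide":[-20,-20,-100],"delta_rot":[0,0,0]}
    - {"claw":-0.3,"slide":[-60,-30,-100],"delta_rot":[0,0,0]}
    - {"claw":-0.3,"slide":[-100,-40,-100],"delta_rot":[0,0,0]}

```text
time: 74.05
position: [0.5272, 0.1605, 0.239]
tool_rot: [-2.218, -2.224, -0.004]
ft_force: [0.1, -1.1, 0.3]
grip_width: 0.353
grip_force: 0.0
```

Run:
```python
from h import *
st(); im=snap('top','end'); a=cv2.cvtColor(im['color'],cv2.COLOR_BGR2GRAY).astype(int)
b=cv2.cvtColor(cv2.imread('pics/top0_raw.png'),cv2.COLOR_BGR2GRAY).astype(int)
# panel/handle bar rows along a column free of the arm, at the start (11 mm open) and now
for y in(.30,.22,.15):
    for x,z in((.567,.094),(.608,.108)): print(y,x,w2pix(im,[x,y,z]).round(1),end=' ')
    u=int(round(w2pix(im,[.58,y,.1])[0])); print('\n now',a[155:182,u-1:u+2].mean(1).astype(int).tolist(),'\n  t0',b[155:182,u-1:u+2].mean(1).astype(int).tolist())
```

```text
t 74.0 p [0.5272 0.1605 0.239 ] j [ 0.67  0.29 -1.18  1.68  0.27  1.35 -0.55] F [ 0.1 -1.1  0.3] w 30.7 g 0.0
0.3 0.567 [154.7 173.8] 0.3 0.608 [154.1 160.6] 
 now [64, 65, 65, 63, 60, 55, 48, 42, 38, 35, 37, 37, 50, 90, 97, 90, 82, 75, 72, 70, 77, 82, 83, 82, 82, 82, 82] 
  t0 [76, 75, 66, 69, 74, 70, 71, 73, 71, 53, 44, 38, 39, 43, 41, 54, 94, 108, 108, 106, 95, 95, 91, 79, 77, 78, 83]
0.22 0.567 [179.1 173.6] 0.22 0.608 [178.7 160.5] 
 now [62, 63, 62, 61, 63, 61, 62, 63, 61, 63, 62, 61, 61, 63, 61, 62, 63, 59, 59, 59, 58, 56, 56, 58, 54, 54, 55] 
  t0 [80, 77, 62, 68, 73, 68, 72, 78, 76, 57, 43, 41, 43, 40, 42, 54, 88, 98, 98, 98, 91, 95, 92, 87, 96, 101, 102]
0.15 0.567 [200.4 173.5] 0.15 0.608 [200.1 160.4] 
 now [56, 50, 49, 48, 48, 48, 49, 51, 50, 50, 54, 54, 56, 56, 56, 58, 56, 58, 58, 60, 60, 59, 60, 61, 61, 60, 63] 
  t0 [82, 79, 63, 66, 73, 72, 72, 79, 75, 53, 42, 38, 38, 40, 40, 57, 94, 106, 110, 109, 108, 109, 108, 109, 110, 109, 109]
```

```bash
python3 -c "
from bench import ctrl
print(ctrl.close_job())"
```

```text
the job is handed in; nothing more can be done
None
```

I pulled the drawer right out, tipped all four brackets gently onto their long legs, laid each flat in a pocket of its own shape, pushed the drawer shut to its stop, and handed the job in after about 74 s; the drawer crept in about 9 mm before the last two brackets went in.

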